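# Unlock the press carriage and draw the phone out

## Robot

A 6-joint arm with a two-finger parallel gripper is mounted at the origin on the work surface. World frame = base frame: x ahead of the robot, y to its left, z up, the work surface at z = 0. Lengths are in m, angles in degrees, forces in N, time in s.
With the tool pointing down it reaches from about 0.35 to 0.875 m from the base axis. Payload 4.2 kg.
Tool frame: the origin (TCP) lies midway between the tips of the shut fingers; the grasp point (between the pads) lies 19 mm behind it (r.pinch_z is the distance from the TCP to the grasp point, in m); z points along the fingers, y is the line along which they close (so a half turn about z gives the same grasp; the last joint's range is limited). The gripper opens to 87 mm and grips with 3 to 60 N. Pads are 19 mm wide; open, the fingers measure 117 mm over their backs; the gripper's body (75 mm by 190 mm) begins 51 mm behind the grasp point.
Start: joints at [-52.506, 22.042, 0.453, 0, -68.411, -14.817], TCP at [0.241, -0.577, 0.2] pointing down, gripper open.
Joint ranges: [-179.83, 179.83], [-69.29, 118.12], [-61.27, 80.66], [-181.25, 117.63], [-171.15, -9.14], [-177.46, 177.46]. Speed limits (degrees/s): [159.86, 159.86, 180, 180, 180, 180].

## Interface

Orientations are given as a 3x3 rotation matrix whose columns are the frame's x, y, z axes.
In Python, from station import r, imaging, models gives the robot as it stands. The module is installed in compiled form; this text tells all that it offers.
- The arm moves only by the tool apply_moves, never from a script. Its argument "moves" is a list of rows, each a list of 2 entries, a list of its own where there are three numbers: the shift along the tool's x, y, z in m, then the turn about the tool's z in degrees. A call has 1 to 5 rows; each row shifts and turns the commanded pose from where the row before left it, along the tool's axes as they then stand; what a row does not reach is not made up. A row lasts 1/12 s, in which the tool goes at most 41.7 mm and 7.16 degrees, less where a joint would pass 70% of its speed; a pose out of reach is approached as far as the arm can. A call is refused whole if a number of a shift passes 0.0417 or a number of a turn 7.16, either way. A call with a gripper value outside its range is refused whole. "hand" is the finger opening in m, from 0 to 0.087, set as the call begins (left out, the last holds). The fingers move at their own pace and stop on an object; the grip force is fixed at half the most. Time passes only in rows, so rows that do not move let the fingers close. It gives the time, the measured TCP pose, the force, the opening and the grip force at its end, in the units of the state.
- r.sense(): the state, without advancing time (a new reading comes with each control period).
- imaging.capture(name): name is "scene" or "top" or "wrist"; returns a dict with "frame" (384x512x3 uint8, blue, green, red), "intrinsics" (3x3 intrinsics, pixels), "eye" and "orientation" of the camera in the world. Camera axes: x right, y down, z forward; pixel columns grow to the right and rows downward; lengths in m; the calibration is good to about 2 mm. A picture is of the moment at which its call begins. There is no depth.
- r.finish_job(): hands the job in; it is judged then, once.
Trained networks look in a picture, given as the dict that the camera call returned (one of the last four; its "shot" number tells which), for a name from the list of things; names that differ only in an ending like _2 or _b are one class to them, and where a whole thing is asked for, a point or a joint stands for the part that bears it (a point fixed in the world has none). Each returns a list of dicts, best first, with "confidence" (0 to 1); they miss things now and then, are a little off and sometimes report something else, mostly with a low value. They report only what shows in the picture. A call takes as long as a camera call. They do not tell look-alikes from the thing itself.
- models.cut_out(picture, target): "region" (384x512 bool, what is visible of it) and "extent" ([left, top, width, height] as shares, 0 to 1, of the picture: columns of its width, rows of its height, round what is visible of it).
- models.place_of(picture, target): "at" ([column, row] as shares, 0 to 1, of the picture: columns of its width, rows of its height: a listed point, or the origin of a listed thing).
The state is a dict: "time_s": time; "joints": joint angles; "joint_velocities": joint speeds; "effort": joint torques, N m; "tcp_pos": TCP position; "ee_rot": TCP orientation; "wrist_force": force on the tool from outside, world axes, zero at the start; "moment": the same for the moment, N m; "gripper_width": opening from 0.0 (shut) to 1.0 (fully open); "gripper_force": force on a finger pad.
Only numpy, scipy, OpenCV 4.12 (cv2) and the standard library are available. Lean on these libraries where they do the work, as an engineer would, in place of code of your own. Each camera call takes 0.05 s, during which the arm holds its last target. There are 200 camera calls.

## Task

The phone lies in the sliding carriage of the small screen press, and a lock slide keeps that carriage in. Slide the lock outward until its tongue is well clear of the carriage's ear, then draw the carriage out by its pull block all the way to its stop, the phone staying flat in its nest; then let go and leave lock and carriage so. Leave the other things on the bench where they are.

Things in the scene. Friction and masses are not known exactly. Their poses are not given: they have to be found in the camera images.
- press: Screen press, fixed to the bench: grey base 280 x 280 x 35 mm, origin at the centre of its underside, x to its rear (away from the robot), y to its left, z up. All places below are in this frame, in mm. A dark housing at x 95 to 140 is 75 high. In front of x -47 all is open from above. Steel guide strips (tops at z 46) flank the lock slide, y 70 to 138, x -51 to -43 and -17 to -9.
- guard_edge (a point): Middle of the lower front edge (-47, 0, 142) of a clear plastic guard, 5 mm thick, over the whole width of the press from there back to x 50; aluminium strips mark its edges. Two 10 mm posts at x 35, y -130 and 130. The lock peg stands 17 mm behind this edge, under the guard: reach it from the front, tool leaning 35 to 45 degrees, fingertips forward, fingers closing along y.
- lock (a joint): Bare steel lock slide left of the carriage; travels along the press's +y (outward) by 35 mm: 0 = fully in, 0.035 = fully out. Starts at 0 to 0.005. Its flat tongue (24 mm in x, z 37 to 45) stands in front of the carriage's ear and blocks the carriage until the joint exceeds 0.018. Stays where it is left; moving it takes 2 to 3 N.
- lock_grip (a point): Grip point of the lock: on the axis of its upright round steel peg (20 mm diameter, z 45 to 105), at z 88. At lock = 0 it lies at x -30, y 85. Moves with the lock; axes as the press.
- carriage (a joint): Carriage, travels along the press's -x (towards the robot) by 90 mm: 0 = fully in, 0.09 = at its stop, fully out. Starts fully in. While the lock is in, it cannot move out more than about 2 mm. Stays where it is left; moving it takes 3 to 4 N.
- pull_grip (a point): Grip point of the carriage: in its black upright pull block (20 mm in x, 18 mm in y, z 45 to 105), at z 90. With the carriage in it lies at x -96, y 0, in front of the guard and open from above. Moves with the carriage; axes as the press.
- nest (a point): Centre of the floor (z 45) of the carriage's nest, an aluminium tray 162 x 86 mm outside, 152 x 76 mm inside, rim top at z 53; its left edge carries an ear 16 mm long in x that reaches to y 65. Axes as the press.
- phone: Black phone, 148 x 72 x 9 mm, 0.18 kg, loose, lying flat in the nest and staying in it when the carriage moves; origin at the centre of its underside.
- tape: Bystander: roll of yellow tape, 52 mm across, 18 mm tall, lying on the front right part of the press base; origin at its underside.
- tin: Bystander: small steel tin, 44 mm across, 22 mm tall, standing on the front left part of the press base; origin at its underside.
- driver: Bystander: screwdriver 170 mm long, lying on the bench to the right of the press; origin near mid-length, at its underside.
- meter: Bystander: orange multimeter 150 x 75 x 32 mm, lying on the bench to the left of the press; origin at the centre of its underside.
- spray: Bystander: spray can, 60 mm across, 190 mm tall, standing on the left of the bench; origin at its underside.
- jar: Bystander: jar, 76 mm across, 110 mm tall, standing on the left of the bench; origin at its underside.
- bin: Bystander: open orange bin 160 x 100 x 60 mm on the right of the bench; origin at its underside.
Mind the look-alikes: they are no part of the job. There is more than one size of the phone; the one meant has the size given above.

How it is judged:
By the outcome, as a careful person would: the job done as asked, in the order asked, and still so for the second after the job is handed in, with the robot touching nothing.
It also fails if it takes over 48 s, if anything falls off the work surface, if the arm or the gripper's body presses on something with over 40 N, if the wrist force passes 120 N, or if a joint passes its speed limit or range.

## Working session

There is one attempt and no reset: what is moved stays moved. The work goes in short steps, Python scripts to look and compute and a tool call to move; the robot and the scene stay as the last step left them, time stands still between calls to the robot, and variables do not carry over. Pictures are saved under pics/ and viewed, at most 10 in all, crops included, and the job is handed in when it is done.

Besides the shell and the picture viewer there is one more tool, called after ">>>" as name(argument=value, ...) on one line, values as JSON. apply_moves: Moves the arm, as the interface text tells. Its arguments: {"type":"object","properties":{"moves":{"type":"array"},"hand":{"type":"number"}},"required":["moves"]}

```bash
mkdir -p pics
cat > h.py <<'E'
import numpy as np, cv2
from station import r, imaging, models
def px(p,P):
    c=p["orientation"].T@(np.asarray(P,float)-p["eye"]); q=p["intrinsics"]@c; return q[:2]/q[2]
def ray(p,uv):
    d=np.linalg.inv(p["intrinsics"])@np.array([uv[0],uv[1],1.]); d=p["orientation"]@d; return np.array(p["eye"]),d/np.linalg.norm(d)
def onz(p,uv,z):
    e,d=ray(p,uv); return e+d*(z-e[2])/d[2]
def cap(n):
    p=imaging.capture(n)
    for k in("eye","orientation","intrinsics"): p[k]=np.array(p[k])
    return p
E
python3 - <<'E'
from h import *
np.set_printoptions(precision=4,suppress=True)
ims=[]
for n in("scene","top"):
    p=cap(n); ims.append(p["frame"]); print(n,p["eye"],p["orientation"][:,2])
    for t in("press","guard_edge","lock_grip","pull_grip","nest","phone","tape","tin","meter","driver","spray","jar","bin"):
        for d in models.place_of(p,t)[:2]:
            uv=np.array(d["at"])*[512,384]; z={"guard_edge":.142,"lock_grip":.088,"pull_grip":.09,"nest":.045,"phone":.045,"tape":.035,"tin":.035}.get(t,0)
            print(t,round(d["confidence"],2),uv.round(),onz(p,uv,z))
    cv2.imwrite(f"pics/{n}0.png",cv2.resize(p["frame"],(800,600)))
s=r.sense(); print(s["tcp_pos"],s["ee_rot"],s["time_s"],r.pinch_z)
E
```

```text
scene [1.2924 0.1962 1.2958] [-0.5363 -0.1606 -0.8286]
press 0.9 [261. 239.] [0.6307 0.0507 0.    ]
press 0.59 [331. 270.] [0.6669 0.2866 0.    ]
guard_edge 0.73 [269. 202.] [0.5761 0.055  0.142 ]
pull_grip 0.62 [276. 194.] [0.5077 0.0608 0.09  ]
nest 0.61 [260. 232.] [0.6281 0.0458 0.045 ]
phone 0.87 [301. 183.] [0.4058 0.1236 0.045 ]
phone 0.68 [260. 161.] [ 0.3637 -0.0339  0.045 ]
tin 0.53 [307. 215.] [0.5192 0.17   0.035 ]
meter 0.78 [328. 271.] [0.673  0.2777 0.    ]
meter 0.23 [210. 201.] [ 0.5462 -0.1533  0.    ]
driver 0.62 [211. 204.] [ 0.5548 -0.1491  0.    ]
spray 0.89 [386. 268.] [0.6074 0.4474 0.    ]
spray 0.39 [260. 234.] [0.6144 0.0431 0.    ]
jar 0.74 [388. 240.] [0.5061 0.4394 0.    ]
jar 0.4 [211. 204.] [ 0.5543 -0.1485  0.    ]
bin 0.83 [113. 192.] [ 0.6146 -0.4831  0.    ]
top [ 0.3342 -0.0218  1.3895] [ 0.1513 -0.0236 -0.9882]
press 0.77 [223. 167.] [0.6249 0.051  0.    ]
press 0.25 [181. 193.] [0.5388 0.1739 0.    ]
guard_edge 0.85 [216. 174.] [0.5746 0.0621 0.142 ]
lock_grip 0.62 [188. 162.] [0.6167 0.1464 0.088 ]
lock_grip 0.36 [185. 198.] [0.5119 0.1502 0.088 ]
pull_grip 0.57 [217. 196.] [0.5195 0.0605 0.09  ]
pull_grip 0.27 [254. 198.] [ 0.518  -0.0432  0.09  ]
nest 0.49 [217. 174.] [0.5922 0.0651 0.045 ]
phone 0.93 [218. 165.] [0.6205 0.0637 0.045 ]
phone 0.82 [194. 254.] [0.3579 0.1218 0.045 ]
tape 0.76 [253. 197.] [ 0.5286 -0.0406  0.035 ]
tape 0.24 [219. 168.] [0.6127 0.0602 0.035 ]
tin 0.75 [182. 198.] [0.5208 0.1653 0.035 ]
meter 0.77 [146. 145.] [0.6839 0.2892 0.    ]
driver 0.65 [287. 191.] [ 0.555  -0.1458  0.    ]
spray 0.74 [ 89. 162.] [0.6274 0.4569 0.    ]
spray 0.57 [218. 195.] [0.5358 0.0623 0.    ]
jar 0.97 [ 95. 202.] [0.5056 0.4301 0.    ]
bin 0.86 [399. 179.] [ 0.602  -0.4879  0.    ]
[ 0.241  -0.5767  0.1999] [[-0.9227 -0.3856 -0.    ]
 [-0.3856  0.9227 -0.    ]
 [ 0.     -0.     -1.    ]] 1.4 0.0187
```

View pics/scene0.png

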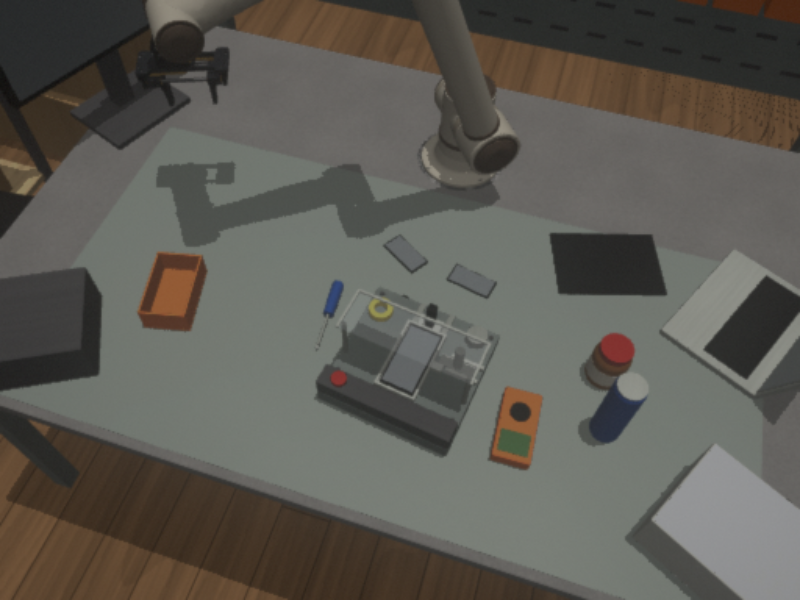

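View pics/top0.png

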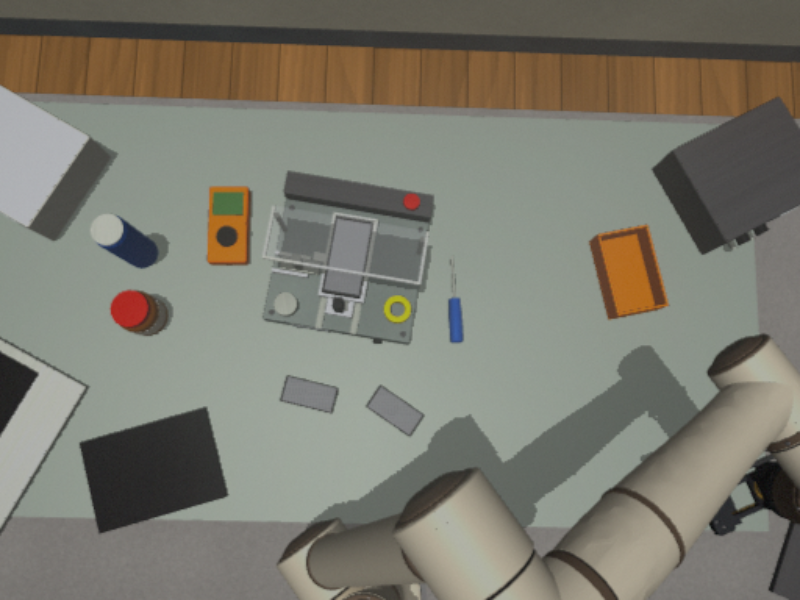

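The scene view shows the press with a slight yaw and the black pull block in front of it. In the top view (800x600) the base's front corners are at about (263,320) and (410,343). The housing's rear corners are at (287,173) and (433,195), and the guard's front edge runs from (263,258) to (423,283). The tool starts pointing straight down and a row turns it only about its own z. So I'll fit the press pose and check early how the tool can be leaned.

Run:
```python
from h import *
from scipy.optimize import least_squares
np.set_printoptions(precision=4,suppress=True)
p=cap("top"); q=cap("scene"); k=.64
T=[((263,320),(-140,140,35)),((410,343),(-140,-140,35)),((287,173),(140,140,75)),((433,195),(140,-140,75)),((263,258),(-47,140,142)),((423,283),(-47,-140,142)),((338,305),(-96,0,105))]
S=[((318,382),(140,-140,75)),((447,435),(140,140,75)),((360,290),(-47,-140,142)),((487,340),(-47,140,142))]
def pt(v,P):
    c,s=np.cos(v[2]),np.sin(v[2]); x,y,z=np.array(P)/1e3; return [v[0]+c*x-s*y,v[1]+s*x+c*y,z]
def f(v,L=None):
    return np.concatenate([px(c,pt(v,P))-np.array(u)*k for c,LL in((p,T),(q,S)) for u,P in LL])
o=least_squares(f,[.625,.055,-.15],loss="soft_l1"); v=o.x
print(v,np.degrees(v[2])); print(f(v).reshape(-1,2))
print("pull",pt(v,(-96,0,90)),"peg0",pt(v,(-30,85,88)),"peg5",pt(v,(-30,90,88)))
cr=p["frame"][95:225,155:285]; cv2.imwrite("pics/crop1.png",cv2.resize(cr,(600,600),interpolation=cv2.INTER_CUBIC))
```

```text
[ 0.6186  0.0483 -0.127 ] -7.276956245036294
[[ 0.0632  0.4285]
 [ 0.5791  0.2287]
 [-0.4293 -0.8446]
 [ 0.4822 -0.3561]
 [-0.1832  1.8076]
 [-1.1585  1.4122]
 [ 0.4256 -0.9247]
 [-2.679  -0.6723]
 [ 1.1516  3.0961]
 [-2.3937 -0.7725]
 [ 1.4115  0.9668]]
pull [np.float64(0.52332886608948), np.float64(0.060428779193777635), np.float64(0.09)] peg0 [np.float64(0.5995638487293802), np.float64(0.13638420969018208), np.float64(0.088)] peg5 [np.float64(0.6001971770739224), np.float64(0.14134393702220338), np.float64(0.088)]
```

View pics/crop1.png

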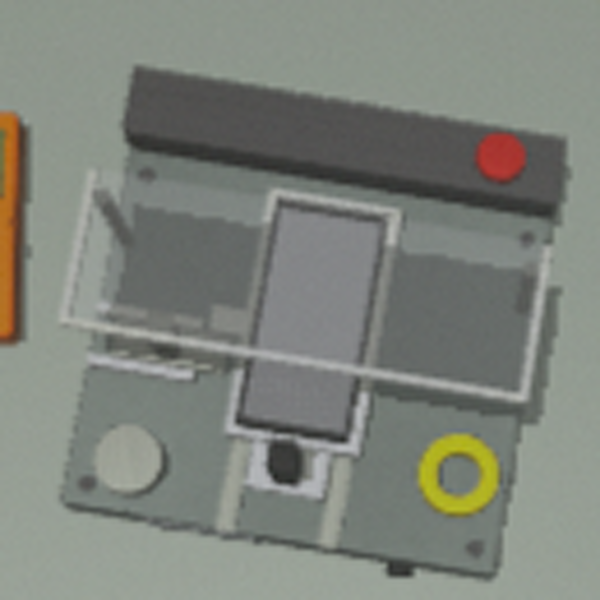

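>>> apply_moves(moves=[[[0,0,-0.03],0],[[0,0,-0.03],0]], hand=0.06)

```text
time_s: 1.67
tcp_pos: [0.2403, -0.5756, 0.2584]
ee_rot: [[-0.923, -0.386, -0.003], [-0.386, 0.923, 0.005], [0.001, 0.006, -1.0]]
wrist_force: [0.3, -0.2, 0.3]
gripper_width: 0.917
gripper_force: 0.0
```

The crop confirms the press fit to about 2 mm: the guard's front edge runs from (63,320) to (525,400), the pull block is at (287,462), and the tin and tape sit clear at the front. I'll lift, square the tool to the press and bring it over at a safe height.

>>> apply_moves(moves=[[[0,0,-0.04],6],[[0,0,-0.04],6],[[0,0,-0.04],6],[[0,0,-0.04],6],[[0,0,-0.03],6]])

```text
time_s: 2.08
tcp_pos: [0.2405, -0.5767, 0.4542]
ee_rot: [[-0.991, 0.133, 0.002], [0.133, 0.991, -0.005], [-0.003, -0.004, -1.0]]
wrist_force: [-0.6, -0.4, -0.0]
gripper_width: 0.703
gripper_force: 0.0
```

>>> apply_moves(moves=[[[-0.012,0.039,0],0],[[-0.012,0.039,0],0],[[-0.012,0.039,0],0],[[-0.012,0.039,0],0],[[-0.012,0.039,0],0]])

```text
time_s: 2.5
tcp_pos: [0.3255, -0.3892, 0.4499]
ee_rot: [[-0.992, 0.128, 0.0], [0.128, 0.992, -0.0], [-0.0, -0.0, -1.0]]
wrist_force: [0.9, -0.7, -0.1]
gripper_width: 0.689
gripper_force: 0.0
```

>>> apply_moves(moves=[[[-0.012,0.039,0],0],[[-0.012,0.039,0],0],[[-0.012,0.039,0],0],[[-0.012,0.039,0],0],[[-0.012,0.039,0],0]])

```text
time_s: 2.92
tcp_pos: [0.4098, -0.2032, 0.4503]
ee_rot: [[-0.992, 0.128, 0.001], [0.128, 0.992, -0.0], [-0.001, 0.0, -1.0]]
wrist_force: [1.4, -0.4, 0.4]
gripper_width: 0.687
gripper_force: 0.0
```

>>> apply_moves(moves=[[[-0.012,0.039,0],0],[[-0.012,0.039,0],0],[[-0.012,0.039,0],0],[[-0.012,0.039,0],0],[[-0.012,0.039,0],0]])

```text
time_s: 3.33
tcp_pos: [0.4942, -0.0173, 0.4504]
ee_rot: [[-0.992, 0.127, 0.001], [0.127, 0.992, 0.0], [-0.001, 0.0, -1.0]]
wrist_force: [0.5, -0.5, 1.0]
gripper_width: 0.692
gripper_force: 0.0
```

Now a check at a safe height of what the arm does at the end of its reach, since the tool has to lean with the fingertips forward.

>>> apply_moves(moves=[[[-0.041,0,0],0],[[-0.041,0,0],0],[[-0.041,0,0],0],[[-0.041,0,0],0],[[-0.041,0,0],0]])

```text
time_s: 3.75
tcp_pos: [0.6987, -0.0455, 0.4501]
ee_rot: [[-0.992, 0.127, 0.001], [0.127, 0.992, -0.0], [-0.001, 0.0, -1.0]]
wrist_force: [0.7, 0.4, 1.4]
gripper_width: 0.691
gripper_force: 0.0
```

>>> apply_moves(moves=[[[-0.041,0,0],0],[[-0.041,0,0],0],[[-0.041,0,0],0],[[-0.041,0,0],0],[[-0.041,0,0],0]])

```text
time_s: 4.17
tcp_pos: [0.8241, -0.063, 0.4048]
ee_rot: [[-0.991, 0.127, 0.034], [0.127, 0.992, -0.007], [-0.035, -0.003, -0.999]]
wrist_force: [0.9, 0.4, -1.4]
gripper_width: 0.69
gripper_force: 0.0
```

```bash
python3 -c "
from h import *
s=r.sense(); print(s['joints'],s['tcp_pos'],s['ee_rot'])"
```

```text
[   7.03458941   50.38303768   80.42784662    0.72960999 -118.1451714
 -103.97114113] [ 0.82408447 -0.06303297  0.40479598] [[-0.99131655  0.12696143  0.03423888]
 [ 0.12679185  0.99190402 -0.00708823]
 [-0.03486162 -0.00268546 -0.99938854]]
```

>>> apply_moves(moves=[[[-0.029,0,-0.029],0],[[-0.029,0,-0.029],0],[[-0.029,0,-0.029],0],[[-0.029,0,-0.029],0],[[-0.029,0,-0.029],0]])

```text
time_s: 4.58
tcp_pos: [0.8205, -0.0697, 0.473]
ee_rot: [[-0.977, 0.128, 0.169], [0.126, 0.992, -0.024], [-0.171, -0.003, -0.985]]
wrist_force: [0.1, -0.9, -0.0]
gripper_width: 0.692
gripper_force: 0.0
```

>>> apply_moves(moves=[[[0.02,0,0],0],[[0.02,0,0],0]])

```text
time_s: 4.75
tcp_pos: [0.7912, -0.0646, 0.465]
ee_rot: [[-0.977, 0.128, 0.169], [0.125, 0.992, -0.023], [-0.17, -0.002, -0.985]]
wrist_force: [1.5, 1.6, 0.9]
gripper_width: 0.687
gripper_force: 0.0
```

Pushing against the reach limit leans the fingertips forward (9.7° so far) and the lean stays after backing off. I'll carry on until it is about 40°.

>>> apply_moves(moves=[[[-0.029,0,-0.029],0],[[-0.029,0,-0.029],0],[[-0.029,0,-0.029],0],[[-0.029,0,-0.029],0],[[-0.029,0,-0.029],0]])

```text
time_s: 5.17
tcp_pos: [0.8013, -0.0697, 0.5354]
ee_rot: [[-0.957, 0.128, 0.259], [0.123, 0.992, -0.039], [-0.262, -0.005, -0.965]]
wrist_force: [0.6, -0.2, 0.7]
gripper_width: 0.689
gripper_force: 0.0
```

>>> apply_moves(moves=[[[-0.029,0,-0.029],0],[[-0.029,0,-0.029],0],[[-0.029,0,-0.029],0],[[-0.029,0,-0.029],0],[[-0.029,0,-0.029],0]])

```text
time_s: 5.58
tcp_pos: [0.786, -0.0708, 0.5974]
ee_rot: [[-0.921, 0.129, 0.367], [0.117, 0.992, -0.057], [-0.371, -0.01, -0.928]]
wrist_force: [0.3, -0.0, 0.8]
gripper_width: 0.692
gripper_force: 0.0
```

>>> apply_moves(moves=[[[-0.037,0,-0.018],0],[[-0.037,0,-0.018],0],[[-0.037,0,-0.018],0],[[-0.037,0,-0.018],0],[[-0.037,0,-0.018],0]])

```text
time_s: 6.0
tcp_pos: [0.8096, -0.0762, 0.6275]
ee_rot: [[-0.868, 0.132, 0.479], [0.108, 0.991, -0.077], [-0.485, -0.015, -0.875]]
wrist_force: [0.1, 0.1, 0.0]
gripper_width: 0.69
gripper_force: 0.0
```

>>> apply_moves(moves=[[[-0.037,0,-0.018],0],[[-0.037,0,-0.018],0],[[-0.037,0,-0.018],0],[[-0.037,0,-0.018],0],[[-0.037,0,-0.018],0]])

```text
time_s: 6.42
tcp_pos: [0.815, -0.0784, 0.6768]
ee_rot: [[-0.798, 0.134, 0.587], [0.097, 0.991, -0.095], [-0.594, -0.019, -0.804]]
wrist_force: [-0.1, -0.5, -0.1]
gripper_width: 0.688
gripper_force: 0.0
```

>>> apply_moves(moves=[[[-0.037,0,-0.018],0],[[-0.037,0,-0.018],0],[[-0.037,0,-0.018],0],[[-0.037,0,-0.018],0]])

```text
time_s: 6.75
tcp_pos: [0.8091, -0.0778, 0.7238]
ee_rot: [[-0.734, 0.137, 0.666], [0.086, 0.99, -0.109], [-0.674, -0.023, -0.738]]
wrist_force: [0.4, 0.3, 0.0]
gripper_width: 0.688
gripper_force: 0.0
```

>>> apply_moves(moves=[[[0.02,0,0.02],0],[[0,0,0],0]])

```text
time_s: 6.92
tcp_pos: [0.8107, -0.0773, 0.7053]
ee_rot: [[-0.745, 0.136, 0.653], [0.084, 0.99, -0.11], [-0.662, -0.027, -0.749]]
wrist_force: [0.8, 0.2, -2.9]
gripper_width: 0.686
gripper_force: 0.0
```

The lean is now 41.5°, facing the press. I'll refine the press and peg positions with an enlarged scene crop before going in.

Run:
```python
from h import *
np.set_printoptions(precision=4,suppress=True)
img=np.zeros((600,800,3),np.uint8)
for n in("top","scene","wrist"):
    p=cap(n); c0=px(p,[.6186,.0483,.06]); print(n,c0)
    if n=="wrist": print(p["eye"]-np.array(r.sense()["tcp_pos"]),p["orientation"])
    for t,z in(("lock_grip",.088),("pull_grip",.09),("guard_edge",.142),("nest",.045),("tin",.035)):
        for d in models.place_of(p,t)[:2]:
            uv=np.array(d["at"])*[512,384]; print(t,round(d["confidence"],2),uv.round(1),onz(p,uv,z)[:2])
    if n=="scene":
        cr=p["frame"][170:290,195:325]; cv2.imwrite("pics/crop2.png",cv2.resize(cr,(650,600),interpolation=cv2.INTER_CUBIC))
    if n=="wrist": cv2.imwrite("pics/w1.png",p["frame"])
```

```text
top [222.996 164.394]
lock_grip 0.44 [192.9 160.6] [0.6212 0.1329]
pull_grip 0.73 [215.8 195.6] [0.5217 0.0639]
guard_edge 0.78 [218.4 174.6] [0.5723 0.0555]
scene [262.1374 226.8742]
pull_grip 0.6 [276.6 198.6] [0.5228 0.0662]
pull_grip 0.25 [110.7 190. ] [ 0.6571 -0.4464]
guard_edge 0.8 [272.3 201.8] [0.571  0.0625]
guard_edge 0.63 [209.7 200.6] [ 0.626  -0.1182]
nest 0.66 [260.3 230.4] [0.6243 0.0446]
tin 0.46 [305.6 218.2] [0.5307 0.1695]
wrist [ 362.9831 -372.603 ]
[-0.1807  0.028   0.0843] [[ 0.1375  0.5165  0.8451]
 [ 0.9903 -0.0531 -0.1287]
 [-0.0216  0.8546 -0.5188]]
```

View pics/crop2.png

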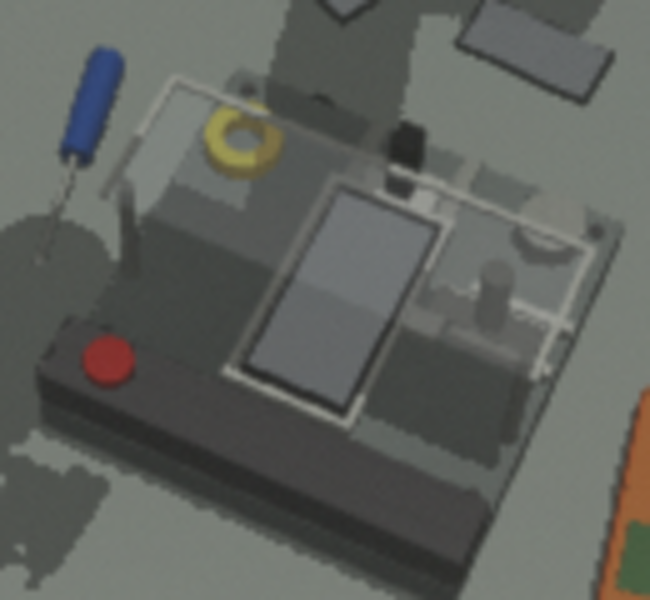

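The scene crop shows the peg behind the guard: top centre at about (498,268), foot at about (493,325). The guard's front corners are at (178,78) and (592,247), and the pull block's top is at (407,130). Refitting with these points.

```bash
cat > fit.py <<'E'
from h import *
from scipy.optimize import least_squares
np.set_printoptions(precision=4,suppress=True)
p=cap("top"); q=cap("scene")
t=lambda u,v:((u+.5)/4.615-.5+155,(v+.5)/4.615-.5+95)
s=lambda u,v:((u+.5)/5-.5+195,(v+.5)/5-.5+170)
T=[(t(63,500),(-140,140,35)),(t(137,66),(140,140,75)),(t(567,137),(140,-140,75)),(t(63,321),(-45,140,145)),(t(525,401),(-45,-140,145)),(t(287,452),(-96,0,105)),
 (t(275,192),(81,43,53)),(t(400,210),(81,-43,53))]
S=[(s(40,370),(140,-140,75)),(s(70,318),(95,-140,75)),(s(490,505),(95,140,75)),(s(178,78),(-45,-140,145)),(s(592,247),(-45,140,145)),(s(407,130),(-96,0,105)),(s(225,370),(81,-43,53)),(s(348,425),(81,43,53)),(s(498,268),"pegt"),(s(493,325),"pegb")]
def pt(v,P):
    if P=="pegt": P=(-30,85+v[3]*1e3,105)
    if P=="pegb": P=(-30,85+v[3]*1e3,46)
    c,n=np.cos(v[2]),np.sin(v[2]); x,y,z=np.array(P)/1e3; return np.array([v[0]+c*x-n*y,v[1]+n*x+c*y,z])
f=lambda v:np.concatenate([px(c,pt(v,P))-np.array(u) for c,L in((p,T),(q,S)) for u,P in L])
v=least_squares(f,[.62,.05,-.13,0],loss="soft_l1").x
print(v,np.degrees(v[2])); print(f(v).reshape(-1,2).round(1).tolist())
print("pull",pt(v,(-96,0,90)),"peg",pt(v,"pegt"),"edge",pt(v,(-47,0,142)))
E
python3 fit.py
```

```text
[ 0.6205  0.0498 -0.1403  0.0063] -8.040868433879218
[[-0.9, 0.9], [-0.8, -0.2], [0.2, 0.2], [-0.8, 0.4], [0.5, 0.0], [-1.0, 0.9], [-1.1, -0.8], [0.4, 0.1], [-1.8, 0.2], [-0.6, -1.3], [0.1, -1.2], [-1.8, -0.2], [0.3, 0.9], [-0.2, 0.9], [-1.1, 0.5], [-0.1, 0.8], [0.5, 1.0], [-0.5, -1.1]]
pull [0.5255 0.0632 0.09  ] peg [0.6036 0.1444 0.105 ] edge [0.574  0.0564 0.142 ]
```

>>> apply_moves(moves=[[[0.036,0.013,0.0104],0],[[0.036,0.013,0.0104],0],[[0.036,0.013,0.0104],0],[[0.036,0.013,0.0104],0],[[0.036,0.013,0.0104],0]])

```text
time_s: 8.33
tcp_pos: [0.7454, -0.0197, 0.5913]
ee_rot: [[-0.734, 0.142, 0.665], [0.089, 0.99, -0.113], [-0.674, -0.023, -0.739]]
wrist_force: [0.8, -0.5, 0.7]
gripper_width: 0.689
gripper_force: 0.0
```

>>> apply_moves(moves=[[[0.036,0.013,0.0104],0],[[0.036,0.013,0.0104],0],[[0.036,0.013,0.0104],0],[[0.036,0.013,0.0104],0],[[0.036,0.013,0.0104],0]])

```text
time_s: 8.75
tcp_pos: [0.6566, 0.0553, 0.4297]
ee_rot: [[-0.734, 0.141, 0.664], [0.089, 0.99, -0.112], [-0.673, -0.023, -0.739]]
wrist_force: [0.3, -0.1, 0.2]
gripper_width: 0.688
gripper_force: 0.0
```

>>> apply_moves(moves=[[[0.036,0.013,0.0104],0],[[0.036,0.013,0.0104],0],[[0.036,0.013,0.0104],0],[[0.036,0.013,0.0104],0],[[0,0,0],0]])

```text
time_s: 9.17
tcp_pos: [0.5854, 0.1093, 0.306]
ee_rot: [[-0.754, 0.13, 0.644], [0.077, 0.991, -0.11], [-0.652, -0.034, -0.757]]
wrist_force: [-0.7, 1.0, 0.1]
gripper_width: 0.686
gripper_force: 0.0
```

```bash
cat > look.py <<'E'
from h import *
import sys
np.set_printoptions(precision=4,suppress=True)
p=cap("wrist"); s=r.sense(); R=np.array(s["ee_rot"]); t=np.array(s["tcp_pos"])
for n,P in (("peg",[.6036,.1444,.088]),("pull",[.5255,.0632,.09])):
    print(n,"predicted",px(p,P), "TCP->grasp in tool", R.T@(np.array(P)-t)-[0,0,r.pinch_z])
for n,z in(("lock_grip",.088),("pull_grip",.09)):
    for d in models.place_of(p,n)[:2]:
        uv=np.array(d["at"])*[512,384]; print(n,round(d["confidence"],2),uv.round(1),onz(p,uv,z))
print(t,R)
cv2.imwrite(sys.argv[1],p["frame"])
E
python3 look.py pics/w2.png
```

```text
peg predicted [305.8809  47.4097] TCP->grasp in tool [0.1363 0.0427 0.1551]
pull predicted [208.9528 -25.5862] TCP->grasp in tool [ 0.1869 -0.0482  0.1118]
lock_grip 0.81 [305.2  45.5] [0.6014 0.1438 0.088 ]
[0.5877 0.1098 0.3097] [[-0.7503  0.1332  0.6476]
 [ 0.0821  0.9907 -0.1087]
 [-0.656  -0.0284 -0.7542]]
```

View pics/w2.png

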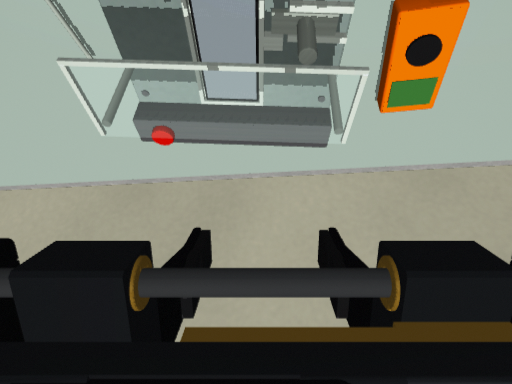

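The wrist view shows the guard with the peg at (305,46), within 2 mm of the fit. The fingers are open at the bottom of the picture. I'll line up on the peg's axis, then move in along the tool axis and stop short.

>>> apply_moves(moves=[[[0.033,0.0105,0],0],[[0.033,0.0105,0],0],[[0.033,0.0105,0],0],[[0.033,0.0105,0],0],[[0,0,0.03],0]])

```text
time_s: 9.73
tcp_pos: [0.5239, 0.1384, 0.2613]
ee_rot: [[-0.81, 0.076, 0.582], [0.047, 0.997, -0.064], [-0.585, -0.024, -0.811]]
wrist_force: [0.8, 2.5, 0.9]
gripper_width: 0.691
gripper_force: 0.0
```

>>> apply_moves(moves=[[[0,0,0.03],0],[[0,0,0.03],0],[[0,0,0.02],0],[[0,0,0],0],[[0,0,0],0]])

```text
time_s: 10.15
tcp_pos: [0.5756, 0.1199, 0.2113]
ee_rot: [[-0.835, 0.075, 0.545], [0.045, 0.997, -0.069], [-0.549, -0.033, -0.835]]
wrist_force: [0.4, 0.1, -0.5]
gripper_width: 0.687
gripper_force: 0.0
```

```bash
python3 look.py pics/w3.png
```

```text
peg predicted [295.43   137.1475] TCP->grasp in tool [0.0453 0.0302 0.0986]
pull predicted [189.6287  63.5803] TCP->grasp in tool [ 0.1058 -0.0566  0.0598]
lock_grip 0.84 [295.5 138.7] [0.6055 0.1444 0.088 ]
pull_grip 0.84 [192.   67.1] [0.5284 0.0643 0.09  ]
[0.5751 0.1202 0.2118] [[-0.8345  0.0741  0.5459]
 [ 0.0442  0.9967 -0.0678]
 [-0.5492 -0.0325 -0.8351]]
```

View pics/w3.png

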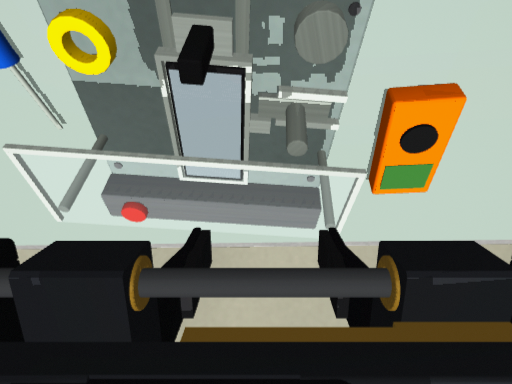

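The wrist view shows the peg at (295,137), where predicted. But the lean has dropped to 33°, so some limit got in the way on that path. Checking the joints.

```bash
python3 -c "
from h import *
s=r.sense(); print(np.round(s['joints'],1),np.round(s['joint_velocities'],1))"
```

```text
[  30.9    3.7  -46.7   59.9  -23.  -177.4] [ 0.4 -0.5 -0.6  0.1  0.1 -0. ]
```

Joint 6 is at its limit (-177°), so the lean was given up there. A half turn about tool z gives the same grasp and puts joint 6 mid-range. I'll fit a simple kinematic model from the known joint and pose pairs to check that this works.

```bash
cat > kin.py <<'E'
from h import *
from scipy.optimize import least_squares
from scipy.spatial.transform import Rotation as Ro
np.set_printoptions(precision=4,suppress=True)
E=lambda ax,a:Ro.from_euler(ax,a,degrees=True).as_matrix()
# chain: base, shoulder, elbow, wrist, tool ; w = [a1,d1,L2,ex,L3,h,yo,Lt,wx]
def fk(w,q,sg):
    a1,d1,L2,ex,L3,h,yo,Lt,wx=w
    R=E('z',q[0]); p=R@[a1,yo,d1]; R=R@E('y',q[1]); p=p+R@[ex,0,L2]; R=R@E('y',-q[2]); p=p+R@[L3,0,h]
    R=R@E('x',sg[0]*q[3])@E('y',-q[4]); p=p+R@[Lt,0,wx]
    R=R@E('x',sg[1]*q[5]); return p,R
D=[([-52.506,22.042,.453,0,-68.411,-14.817],[.241,-.5767,.1999],[[-.9227,-.3856,0],[-.3856,.9227,0],[0,0,-1]]),
([7.0346,50.383,80.4278,.7296,-118.1452,-103.9711],[.82408,-.06303,.40480],[[-0.99131655,0.12696143,0.03423888],[0.12679185,0.99190402,-0.00708823],[-0.03486162,-0.00268546,-0.99938854]])]
s=r.sense(); D.append((s["joints"],s["tcp_pos"],s["ee_rot"]))
best=None
for s4 in(1,-1):
  for s6 in(1,-1):
    F=lambda w:np.concatenate([fk(w,q,(s4,s6))[0]-t for q,t,_ in D]+[1e-4*w])
    o=least_squares(F,[0,.3,.4,0,.4,0,-.16,.2,0])
    C=[fk(o.x,q,(s4,s6))[1].T@np.array(R) for q,_,R in D]   # should be one constant matrix
    sp=max(abs(C[0]-c).max() for c in C)
    if best is None or sp<best[0]: best=(sp,o.x,(s4,s6),C[0],abs(F(o.x)[:9]).max())
sp,w,sg,C,pe=best
if __name__=="__main__": print(sp,pe,w,sg); print(C)
lo=np.array([-179.83,-69.29,-61.27,-181.25,-171.15,-177.46]);hi=np.array([179.83,118.12,80.66,117.63,-9.14,177.46])
def ik(t,R,q0):
    def G(q):
        p,A=fk(w,q,sg); return np.concatenate([(p-t)*10,Ro.from_matrix((A@C).T@R).as_rotvec()])
    o=least_squares(G,np.clip(q0,lo+.1,hi-.1),bounds=(lo,hi),x_scale=30); return o.x,np.abs(o.fun).max()
def rot(lean,yaw,flip):   # tool z leaning forward along yaw
    z=np.array([np.sin(np.radians(lean))*np.cos(np.radians(yaw)),np.sin(np.radians(lean))*np.sin(np.radians(yaw)),-np.cos(np.radians(lean))])
    y=np.array([-np.sin(np.radians(yaw)),np.cos(np.radians(yaw)),0])*(-1 if flip else 1)
    return np.c_[np.cross(y,z),y,z]
E
python3 kin.py
python3 - <<'E'
from kin import *
q0=np.array(r.sense()["joints"])
for lean in(35,38,41,44):
  for flip in(0,1):
    for yaw in (-8,):
      for nm,G in(("peg",np.array([.6025,.1441,.096])),("pegout",np.array([.607,.176,.096])),("pre",np.array([.6025,.1441,.096])-.13*rot(lean,yaw,0)[:,2]),("pull",np.array([.527,.064,.09])),("pullout",np.array([.438,.077,.09]))):
        R=rot(lean,yaw,flip); b=min((ik(G+.0137*R[:,2],R,q0*k+np.array([0,0,0,d,0,e])) for k in(1,) for d in(0,-120) for e in(0,90,180)),key=lambda a:a[1]); print(lean,flip,nm,b[0].round(0),round(b[1],4))
E
```

```text
5.760868033755737e-05 4.2120138336876334e-07 [ 0.5242  0.727  -0.0113 -0.0851  0.1742 -0.216  -0.1598  0.2836  0.0807] (-1, -1)
[[ 0.      0.      1.    ]
 [-1.     -0.0001  0.    ]
 [ 0.0001 -1.      0.    ]]
35 0 peg [  34.  -31.  -61.   17.  -59. -143.] 0.4082
35 0 pegout [  36.  -33.  -61.   18.  -60. -146.] 0.404
35 0 pre [ 38.  -6. -61.  70. -26. 162.] 0.0058
35 0 pull [  29.  -22.  -61.   14.  -55. -139.] 0.5287
35 0 pullout [  36.  -14.  -61.   13.  -55. -147.] 0.6133
35 1 peg [ 34. -31. -61.  17. -59.  37.] 0.4082
35 1 pegout [ 36. -33. -61.  18. -60.  34.] 0.4039
35 1 pre [ 38.  -6. -61.  70. -26. -18.] 0.0058
35 1 pull [ 29. -22. -61.  14. -55.  41.] 0.5287
35 1 pullout [ 36. -14. -61.  13. -55.  33.] 0.6133
38 0 peg [  34.  -31.  -61.   19.  -58. -145.] 0.4367
38 0 pegout [  37.  -32.  -61.   19.  -59. -148.] 0.4192
38 0 pre [ 39.  -6. -61.  72. -28. 159.] 0.0492
38 0 pull [  30.  -21.  -61.   16.  -54. -142.] 0.557
38 0 pullout [  36.  -14.  -61.   15.  -55. -150.] 0.6382
38 1 peg [ 34. -31. -61.  19. -58.  35.] 0.4367
38 1 pegout [ 37. -32. -61.  19. -59.  32.] 0.4192
3
[... 475 characters left out ...]
t [ 37. -32. -61.  21. -59.  30.] 0.4474
41 1 pre [ 41.  -5. -61.  72. -30. -23.] 0.0923
41 1 pull [ 30. -21. -61.  18. -54.  36.] 0.5845
41 1 pullout [ 37. -13. -61.  17. -55.  27.] 0.6623
44 0 peg [  35.  -30.  -61.   22.  -57. -149.] 0.493
44 0 pegout [  38.  -31.  -61.   23.  -58. -152.] 0.4756
44 0 pre [ 42.  -5. -61.  71. -31. 156.] 0.1342
44 0 pull [  31.  -20.  -61.   20.  -53. -147.] 0.6114
44 0 pullout [ 43. -11. -61.  28. -56. 177.] 0.672
44 1 peg [ 35. -30. -61.  22. -57.  31.] 0.493
44 1 pegout [ 38. -31. -61.  23. -58.  28.] 0.4756
44 1 pre [ 42.  -5. -61.  71. -31. -24.] 0.1342
44 1 pull [ 31. -20. -61.  20. -53.  33.] 0.6114
44 1 pullout [ 38. -13. -61.  19. -54.  24.] 0.6859
```

The orientation part of the model fits, and it confirms that negative turns raise joint 6. I'll back off a little and make the half turn.

>>> apply_moves(moves=[[[0,0,-0.02],-7],[[0,0,-0.02],-7],[[0,0,-0.02],-7],[[0,0,-0.02],-7],[[0,0,-0.02],-7]])

```text
time_s: 10.72
tcp_pos: [0.5191, 0.1276, 0.2952]
ee_rot: [[-0.725, -0.42, 0.546], [-0.537, 0.841, -0.066], [-0.431, -0.34, -0.835]]
wrist_force: [0.3, -0.3, 1.5]
gripper_width: 0.686
gripper_force: 0.0
```

```bash
cat > log.py <<'E'
from h import *
import json
s=r.sense(); d=[list(map(float,s["joints"])),list(map(float,s["tcp_pos"])),np.array(s["ee_rot"]).tolist()]
open("log.jsonl","a").write(json.dumps(d)+"\n"); print(np.round(d[0],1),np.round(d[1],4)); print(np.round(d[2],3))
E
python3 log.py
```

```text
[  42.8   -5.7  -40.1   40.6  -40.  -129.6] [0.5191 0.1276 0.2952]
[[-0.725 -0.42   0.546]
 [-0.537  0.841 -0.066]
 [-0.431 -0.34  -0.835]]
```

>>> apply_moves(moves=[[[0,0,0],-7.1],[[0,0,0],-7.1],[[0,0,0],-7.1],[[0,0,0],-7.1],[[0,0,0],-7.1]])

```text
time_s: 11.13
tcp_pos: [0.5197, 0.1275, 0.2946]
ee_rot: [[-0.346, -0.763, 0.546], [-0.926, 0.373, -0.066], [-0.154, -0.528, -0.835]]
wrist_force: [-0.2, -1.2, -0.6]
gripper_width: 0.69
gripper_force: 0.0
```

>>> apply_moves(moves=[[[0,0,0],-7.1],[[0,0,0],-7.1],[[0,0,0],-7.1],[[0,0,0],-7.1],[[0,0,0],-7.1]])

```text
time_s: 11.55
tcp_pos: [0.5197, 0.1275, 0.2945]
ee_rot: [[0.161, -0.822, 0.546], [-0.97, -0.234, -0.066], [0.182, -0.519, -0.835]]
wrist_force: [-0.2, 0.2, -0.1]
gripper_width: 0.689
gripper_force: 0.0
```

>>> apply_moves(moves=[[[0,0,0],-7.1],[[0,0,0],-7.1],[[0,0,0],-7.1],[[0,0,0],-7.1],[[0,0,0],-7.1]])

```text
time_s: 11.97
tcp_pos: [0.5197, 0.1274, 0.2945]
ee_rot: [[0.609, -0.576, 0.546], [-0.654, -0.754, -0.066], [0.449, -0.317, -0.835]]
wrist_force: [-0.6, 0.3, 0.6]
gripper_width: 0.69
gripper_force: 0.0
```

>>> apply_moves(moves=[[[0,0,0],-7.1],[[0,0,0],-7.1],[[0,0,0],-7.1],[[0,0,0],-7.1],[[0,0,0],-7.1]])

```text
time_s: 12.38
tcp_pos: [0.5197, 0.1275, 0.2945]
ee_rot: [[0.83, -0.115, 0.546], [-0.095, -0.993, -0.066], [0.55, 0.003, -0.835]]
wrist_force: [0.5, 0.2, 0.4]
gripper_width: 0.69
gripper_force: 0.0
```

```bash
python3 log.py
```

```text
[ 42.7  -5.6 -40.2  40.8 -39.9  12.4] [0.5197 0.1275 0.2945]
[[ 0.83  -0.115  0.546]
 [-0.095 -0.993 -0.066]
 [ 0.55   0.003 -0.835]]
```

>>> apply_moves(moves=[[[0.038,0.014,0],0],[[0.038,0.014,0],0],[[0.038,0.014,0],0],[[0.038,0.014,0],0],[[0.038,0.014,0],0]])

```text
time_s: 12.8
tcp_pos: [0.6698, 0.0383, 0.4003]
ee_rot: [[0.829, -0.12, 0.546], [-0.1, -0.993, -0.066], [0.55, -0.0, -0.835]]
wrist_force: [0.0, 0.7, 0.6]
gripper_width: 0.691
gripper_force: 0.0
```

```bash
python3 log.py
```

```text
[ 24.4   4.8 -10.   22.6 -48.1  47.6] [0.6698 0.0383 0.4003]
[[ 0.829 -0.12   0.546]
 [-0.1   -0.993 -0.066]
 [ 0.55  -0.    -0.835]]
```

>>> apply_moves(moves=[[[0.038,0.014,0],0],[[0.038,0.014,0],0],[[0.038,0.014,0],0],[[0.038,0.014,0],0],[[0.038,0.014,0],0]])

```text
time_s: 13.22
tcp_pos: [0.8187, -0.05, 0.505]
ee_rot: [[0.829, -0.12, 0.547], [-0.1, -0.993, -0.066], [0.551, 0.0, -0.835]]
wrist_force: [1.5, 0.3, 1.2]
gripper_width: 0.687
gripper_force: 0.0
```

```bash
python3 log.py
```

```text
[ 11.7  21.5  30.2  11.  -67.   70. ] [ 0.8187 -0.05    0.505 ]
[[ 0.829 -0.12   0.547]
 [-0.1   -0.993 -0.066]
 [ 0.551  0.    -0.835]]
```

Now there are enough pose pairs to fit the link lengths and check that the peg pose can be reached.

```bash
python3 - <<'E'
s=open('kin.py').read()
s=s.replace('s=r.sense(); D.append((s["joints"],s["tcp_pos"],s["ee_rot"]))','import json; D+=[tuple(json.loads(l)) for l in open("log.jsonl")]')
s=s.replace("[1e-4*w]","[1e-5*w]").replace("F(o.x)[:9]","F(o.x)[:3*len(D)]")
open('kin.py','w').write(s)
E
python3 kin.py
python3 - <<'E'
from kin import *
S=[np.array(d[0]) for d in D[2:]]
for lean in(33,36,39,42):
  R=rot(lean,-8,1)
  for nm,G in(("peg",np.array([.6025,.1441,.096])),("pegout",np.array([.607,.176,.096])),("pre",np.array([.6025,.1441,.096])-.13*R[:,2]),("pull",np.array([.527,.064,.09])),("pullout",np.array([.438,.077,.09]))):
    b=min((ik(G+.0137*R[:,2],R,q) for q in S),key=lambda a:a[1]); print(lean,nm,b[0].round(0),round(b[1],4))
E
```

```text
5.760868033755737e-05 0.024793640510503895 [-0.029   0.3721  0.4181  0.0957  0.3745 -0.0733 -0.1678  0.2931  0.0702] (-1, -1)
[[ 0.      0.      1.    ]
 [-1.     -0.0001  0.    ]
 [ 0.0001 -1.      0.    ]]
33 peg [ 33.  31. -23.  65. -23. -10.] 0.0
33 pegout [ 36.  32. -21.  62. -26.  -9.] 0.0
33 pre [ 41.  11. -35.  52. -31.  -2.] 0.0
33 pull [ 28.  26. -35.  87. -19. -28.] 0.0
33 pullout [ 39.  21. -47.  95. -24. -48.] 0.0
36 peg [ 34.  31. -23.  73. -24. -18.] 0.0
36 pegout [ 37.  32. -21.  70. -26. -17.] 0.0
36 pre [ 43.  11. -37.  60. -32. -11.] 0.0
36 pull [ 29.  26. -36.  95. -21. -37.] 0.0
36 pullout [ 41.  21. -48. 100. -27. -55.] 0.0
39 peg [ 35.  31. -24.  81. -26. -26.] 0.0
39 pegout [ 38.  32. -22.  77. -28. -24.] 0.0
39 pre [ 44.  12. -38.  68. -33. -19.] 0.0
39 pull [ 31.  26. -37. 102. -24. -45.] 0.0
39 pullout [ 44.  22. -50. 104. -31. -61.] 0.0
42 peg [ 36.  31. -25.  88. -28. -33.] 0.0
42 pegout [ 39.  32. -23.  84. -29. -31.] 0.0
42 pre [ 46.  12. -40.  75. -34. -27.] 0.0
42 pull [ 33.  26. -38. 107. -27. -52.] 0.0
42 pullout [ 47.  23. -51. 107. -35. -67.] 0.0
```

The half-turned pose can reach everything within the joint limits, with joint 6 near -30. Adding the remaining lean at the reach limit.

>>> apply_moves(moves=[[[0.037,0,-0.018],0],[[0.037,0,-0.018],0],[[0.037,0,-0.018],0],[[0.037,0,-0.018],0],[[0.037,0,-0.018],0]])

```text
time_s: 13.63
tcp_pos: [0.8778, -0.0569, 0.6108]
ee_rot: [[0.815, -0.124, 0.566], [-0.098, -0.992, -0.076], [0.571, 0.006, -0.821]]
wrist_force: [9.8, 0.3, 87.4]
gripper_width: 0.692
gripper_force: 0.0
```

>>> apply_moves(moves=[[[0.037,0,-0.018],0],[[0.037,0,-0.018],0],[[0.037,0,-0.018],0]])

```text
time_s: 13.88
tcp_pos: [0.8706, -0.0594, 0.6554]
ee_rot: [[0.764, -0.124, 0.634], [-0.093, -0.992, -0.082], [0.639, 0.004, -0.769]]
wrist_force: [-0.4, 0.3, 1.2]
gripper_width: 0.69
gripper_force: 0.0
```

The lean is 39.7°. The quick stop at the limit gave a brief 87 N, so I'll go gently from here. Moving down to the approach point.

>>> apply_moves(moves=[[[-0.01,-0.003,0.002],0],[[-0.02,-0.006,0.004],0],[[-0.029,-0.0085,0.0069],0],[[-0.029,-0.0085,0.0069],0],[[-0.029,-0.0085,0.0069],0]])

```text
time_s: 14.3
tcp_pos: [0.8079, -0.0206, 0.5758]
ee_rot: [[0.758, -0.124, 0.64], [-0.095, -0.992, -0.08], [0.645, -0.0, -0.764]]
wrist_force: [0.8, 0.8, -0.3]
gripper_width: 0.69
gripper_force: 0.0
```

>>> apply_moves(moves=[[[-0.029,-0.0085,0.0069],0],[[-0.029,-0.0085,0.0069],0],[[-0.029,-0.0085,0.0069],0],[[-0.029,-0.0085,0.0069],0],[[-0.029,-0.0085,0.0069],0]])

```text
time_s: 14.72
tcp_pos: [0.7254, 0.0332, 0.4562]
ee_rot: [[0.759, -0.123, 0.639], [-0.096, -0.992, -0.078], [0.644, -0.002, -0.765]]
wrist_force: [1.7, 0.2, -0.1]
gripper_width: 0.691
gripper_force: 0.0
```

>>> apply_moves(moves=[[[-0.029,-0.0085,0.0069],0],[[-0.029,-0.0085,0.0069],0],[[-0.029,-0.0085,0.0069],0],[[-0.02,-0.006,0.005],0],[[-0.01,-0.003,0.0025],0]])

```text
time_s: 15.13
tcp_pos: [0.6574, 0.0763, 0.3568]
ee_rot: [[0.763, -0.122, 0.635], [-0.094, -0.992, -0.078], [0.64, -0.001, -0.768]]
wrist_force: [-0.2, 0.1, -0.2]
gripper_width: 0.69
gripper_force: 0.0
```

```bash
python3 log.py; python3 look.py pics/w4.png
```

```text
[ 27.9   2.5 -27.   41.7 -33.3  25.2] [0.6574 0.0763 0.3568]
[[ 0.763 -0.122  0.635]
 [-0.094 -0.992 -0.078]
 [ 0.64  -0.001 -0.768]]
peg predicted [219.8963 332.8175] TCP->grasp in tool [-0.2182 -0.0614  0.1482]
pull predicted [289.3248 392.3251] TCP->grasp in tool [-0.269   0.0288  0.1035]
[0.657  0.0761 0.3558] [[ 0.7637 -0.1223  0.6339]
 [-0.0937 -0.9925 -0.0785]
 [ 0.6387  0.0005 -0.7694]]
```

>>> apply_moves(moves=[[[-0.0214,-0.0061,0.0054],0],[[-0.0214,-0.0061,0.0054],0],[[-0.0214,-0.0061,0.0054],0],[[-0.0214,-0.0061,0.0054],0],[[-0.0214,-0.0061,0.0054],0]])

```text
time_s: 15.7
tcp_pos: [0.5993, 0.115, 0.2678]
ee_rot: [[0.763, -0.124, 0.635], [-0.096, -0.992, -0.079], [0.64, -0.001, -0.769]]
wrist_force: [1.0, -0.5, 0.3]
gripper_width: 0.69
gripper_force: 0.0
```

>>> apply_moves(moves=[[[-0.0214,-0.0061,0.0054],0],[[-0.0214,-0.0061,0.0054],0],[[-0.0214,-0.0061,0.0054],0],[[-0.0214,-0.0061,0.0054],0],[[-0.0214,-0.0061,0.0054],0]])

```text
time_s: 16.12
tcp_pos: [0.5386, 0.1527, 0.1785]
ee_rot: [[0.763, -0.124, 0.635], [-0.095, -0.992, -0.08], [0.64, 0.001, -0.768]]
wrist_force: [0.7, 0.1, 0.4]
gripper_width: 0.69
gripper_force: 0.0
```

```bash
python3 log.py; python3 look.py pics/w5.png
```

```text
[ 19.1   3.3 -57.  112.5 -17.9 -44.2] [0.5386 0.1527 0.1785]
[[ 0.763 -0.124  0.635]
 [-0.095 -0.992 -0.08 ]
 [ 0.64   0.001 -0.768]]
peg predicted [265.8695 191.1579] TCP->grasp in tool [-0.0009  0.0008  0.0916]
pull predicted [368.3061 260.1546] TCP->grasp in tool [-0.0525  0.0906  0.0472]
pull_grip 0.74 [363.2 263. ] [0.5236 0.0683 0.09  ]
pull_grip 0.48 [147.2 176.8] [0.6326 0.2586 0.09  ]
[0.5349 0.1538 0.1738] [[ 0.7678 -0.1172  0.6299]
 [-0.087  -0.9931 -0.0787]
 [ 0.6348  0.0056 -0.7727]]
```

View pics/w5.png

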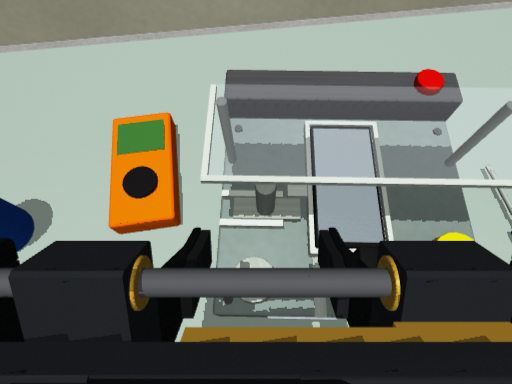

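The wrist view shows the peg at (265,197), centred between the fingertips and just behind the guard's front strip. Moving in along the tool axis.

>>> apply_moves(moves=[[[0.004,0.001,0.005],0],[[0,0,0.01],0],[[0,0,0.01],0],[[0,0,0.01],0],[[0,0,0.01],0]])

```text
time_s: 16.68
tcp_pos: [0.5687, 0.1521, 0.1551]
ee_rot: [[0.775, -0.135, 0.618], [-0.096, -0.991, -0.096], [0.625, 0.016, -0.781]]
wrist_force: [-1.0, -1.1, 0.2]
gripper_width: 0.689
gripper_force: 0.0
```

```bash
python3 log.py; python3 look.py pics/w6.png
```

```text
[ 16.3   8.2 -54.1 117.4 -17.5 -47.3] [0.5687 0.1521 0.1551]
[[ 0.775 -0.135  0.618]
 [-0.096 -0.991 -0.096]
 [ 0.625  0.016 -0.781]]
peg predicted [268.0866 210.1204] TCP->grasp in tool [-0.0136  0.0022  0.0548]
pull predicted [384.2481 289.7104] TCP->grasp in tool [-0.0652  0.0932  0.013 ]
lock_grip 0.94 [265.5 208.8] [0.6051 0.1464 0.088 ]
[0.5692 0.1524 0.1539] [[ 0.7759 -0.1349  0.6162]
 [-0.0954 -0.9907 -0.0968]
 [ 0.6236  0.0163 -0.7816]]
```

Joint 4 is now at its limit. I'll refit the arm model with lateral wrist offsets and look for a yaw and lean that stay in range.

```bash
python3 - <<'E'
s=open('kin.py').read()
s=s.replace("yo,Lt,wx=w","yo,Lt,wx,y4,y5,x4=w").replace("p=p+R@[L3,0,h]\n    R=R@E('x',sg[0]*q[3])@E('y',-q[4]);","p=p+R@[L3,0,h]\n    R=R@E('x',sg[0]*q[3]); p=p+R@[0,y4,x4]; R=R@E('y',-q[4]);").replace("[Lt,0,wx]","[Lt,y5,wx]").replace("[0,.3,.4,0,.4,0,-.16,.2,0]","[0,.3,.4,0,.4,0,-.1,.2,0,-.05,0,0]")
open('kin.py','w').write(s)
E
python3 kin.py
python3 - <<'E'
from kin import *
S=[np.array(d[0]) for d in D[2:]]
for yaw in(-16,-8,0,8):
 for lean in(30,35,40):
  R=rot(lean,yaw,1)
  for nm,G in(("peg",np.array([.6045,.145,.096])),("pegout",np.array([.609,.177,.096])),("pull",np.array([.527,.064,.09])),("pullout",np.array([.438,.077,.09]))):
    b=min((ik(G+.0137*R[:,2],R,q) for q in S),key=lambda a:a[1]); print(yaw,lean,nm,b[0].round(0),round(b[1],4))
E
```

```text
5.760868033755737e-05 1.8326815641733774e-05 [ 0.0001  0.1605  0.565  -0.      0.4218 -0.     -0.      0.3292 -0.
 -0.0801 -0.0797  0.0001] (-1, -1)
[[ 0.      0.      1.    ]
 [-1.     -0.0001  0.    ]
 [ 0.0001 -1.      0.    ]]
-16 30 peg [ 20.  19. -49.  96. -17. -39.] 0.0
-16 30 pegout [ 26.  20. -46.  89. -20. -37.] 0.0
-16 30 pull [  6.  12. -58. 118. -13. -48.] 0.0237
-16 30 pullout [ 34.   6. -61.  61. -22. -18.] 0.1427
-16 35 peg [ 15.  19. -50. 118. -20. -56.] 0.0007
-16 35 pegout [ 21.  20. -49. 110. -22. -53.] 0.0
-16 35 pull [  9.  12. -59. 118. -18. -51.] 0.0673
-16 35 pullout [ 35.   7. -61.  64. -25. -22.] 0.1999
-16 40 peg [ 18.  20. -51. 118. -25. -58.] 0.0413
-16 40 pegout [ 21.  21. -50. 118. -26. -61.] 0.0177
-16 40 pull [ 11.  13. -60. 118. -24. -54.] 0.1127
-16 40 pullout [ 37.   8. -61.  66. -29. -27.] 0.2482
-8 30 peg [ 12.  18. -49. 116. -11. -44.] 0.0
-8 30 pegout [ 19.  19. -48. 106. -13. -40.] 0.0
-8 30 pull [  4.  11. -57. 118.  -9. -39.] 0.0587
-8 30 pullout [ 31.   5. -61.  57. -17.  -4.] 0.1756
-8 35 peg [ 14.  18. -49. 118. -15. -47.] 0.042
-8 35 pe
[... 849 characters left out ...]
0 40 pull [  1.  12. -33. -90.  -9. 177.] 0.1743
0 40 pullout [  2.   4. -41. -91.  -9. 177.] 0.1901
8 30 peg [ 26.  18. -44.  53.  -9.  20.] 0.1074
8 30 pegout [ 17.  19. -47. 103.  -9. -22.] 0.0801
8 30 pull [ 25.  12. -45.  13.  -9.  62.] 0.1079
8 30 pullout [ 29.   4. -61.  48.  -9.  23.] 0.1768
8 35 peg [ 11.  18. -48. 118.  -9. -31.] 0.1163
8 35 pegout [ 14.  19. -47. 118.  -9. -33.] 0.0961
8 35 pull [  4.  11. -57. 118.  -9. -25.] 0.1708
8 35 pullout [  5.   5. -41. -86.  -9. 177.] 0.1563
8 40 peg [  9.  18. -24. -89.  -9. 177.] 0.1698
8 40 pegout [ 14.  19. -47. 118. -10. -34.] 0.1733
8 40 pull [  3.  12. -32. -85.  -9. 177.] 0.0985
8 40 pullout [  5.   4. -41. -86.  -9. 177.] 0.1175
```

The model now fits to 0.02 mm. Another branch (joint 4 near -90, original finger orientation) looks promising, so I'll search it thoroughly.

Run:
```python
from kin import *
rng=np.random.default_rng(0)
S=[np.array([j1,15,-40,j4,j5,j6.__float__()]) for j1 in(0,30) for j4 in(-150,-90,-30,60) for j5 in(-20,-40) for j6 in(-120.,-60.,0.,60.,120.)]
for yaw in(-8,):
 for lean in(36,40,44):
  for flip in(0,1):
   R=rot(lean,yaw,flip)
   for nm,G in(("peg",np.array([.6045,.145,.096])),("pegout",np.array([.609,.177,.096])),("pre",np.array([.6045,.145,.096])-.1*R[:,2]),("pull",np.array([.527,.064,.09])),("pullout",np.array([.438,.077,.09]))):
    L=[ik(G+.0137*R[:,2],R,q) for q in S]; u=[]
    for q,e in sorted(L,key=lambda a:a[1]):
        if e<2e-3 and all(abs(q-x).max()>5 for x in u): u.append(q)
    print(yaw,lean,flip,nm,[x.round(0).tolist() for x in u],round(min(e for _,e in L),3))
```

```text
-8 36 0 peg [] 0.05
-8 36 0 pegout [] 0.034
-8 36 0 pre [[23.0, 6.0, -55.0, 98.0, -18.0, 146.0]] 0.0
-8 36 0 pull [] 0.028
-8 36 0 pullout [] 0.022
-8 36 1 peg [] 0.05
-8 36 1 pegout [] 0.034
-8 36 1 pre [[23.0, 6.0, -55.0, 98.0, -18.0, -34.0]] 0.0
-8 36 1 pull [] 0.028
-8 36 1 pullout [] 0.022
-8 40 0 peg [] 0.07
-8 40 0 pegout [] 0.069
-8 40 0 pre [] 0.007
-8 40 0 pull [[-11.0, 12.0, -47.0, -166.0, -9.0, 79.0]] 0.0
-8 40 0 pullout [[-13.0, 5.0, -58.0, -166.0, -13.0, 80.0]] 0.0
-8 40 1 peg [] 0.07
-8 40 1 pegout [] 0.069
-8 40 1 pre [] 0.007
-8 40 1 pull [[-11.0, 12.0, -47.0, -166.0, -9.0, -101.0]] 0.0
-8 40 1 pullout [[-13.0, 5.0, -58.0, -166.0, -13.0, -100.0]] 0.0
-8 44 0 peg [] 0.074
-8 44 0 pegout [] 0.104
-8 44 0 pre [] 0.045
-8 44 0 pull [[-12.0, 13.0, -52.0, -171.0, -20.0, 85.0]] 0.0
-8 44 0 pullout [] 0.009
-8 44 1 peg [] 0.074
-8 44 1 pegout [] 0.104
-8 44 1 pre [] 0.045
-8 44 1 pull [[-12.0, 13.0, -52.0, -171.0, -20.0, -95.0]] 0.0
-8 44 1 pullout [] 0.009
```

The peg pose is only reachable with some yaw or lean change. I'll scan yaw, lean, grip height and grip depth, and compute the clearance of the gripper body and fingers to the guard.

```bash
cat > scan.py <<'E'
from kin import *
V=np.array([.6215,.0505,-.1403]); c,n=np.cos(V[2]),np.sin(V[2]); PR=np.array([[c,-n,0],[n,c,0],[0,0,1]])
W=lambda P:PR@(np.array(P)/1e3)+[V[0],V[1],0]
ys=np.linspace(-140,140,57); EDGE=np.array([W((-47,y,z)) for z in(142,147) for y in ys]+[W((x,y,142)) for x in(-40,-30) for y in ys])
def margins(t,R,op=.06):
    g=t-.0187*R[:,2]; L=(EDGE-g)@R; al=-L[:,2]; m=abs(L[:,0])<.0375; m&=abs(L[:,1])<.095
    body=(.051-al[m]).min() if m.any() else .1
    k=(al<.051)&(al>-.02)&(abs(L[:,1])<op/2+.015); fing=(abs(L[k,0]).min()-.010) if k.any() else .1
    return body,fing
if __name__=="__main__":
    S=[np.array([16,8,-54,115,-17.5,-47.]),np.array([21.,20,-49,110,-22,-53]),np.array([-11,12,-47,-166,-12,-101.])]
    out=[]
    for yaw in range(-36,30,4):
      for lean in range(28,48,3):
        R=rot(lean,yaw,1)
        for gz in(90,96,100):
          for back in(.005,.010):
            ok=None
            for s in S:
                Q=[]
                for y in(90,122):
                    t=W((-30,y,gz))+(.0187-back)*R[:,2]; q,e=ik(t,R,s); Q.append((q,e,min((q-lo).min(),(hi-q).min()))+margins(t,R))
                if max(a[1] for a in Q)<1e-3: ok=Q; break
            if ok: out.append((min(min(a[3],a[4]) for a in ok),min(a[2] for a in ok),yaw,lean,gz,back,[a[0].round().tolist() for a in ok],[np.round(a[3:],4).tolist() for a in ok]))
    out.sort(key=lambda a:-min(a[0],.006)*1000-min(a[1],3)*.5)
    print(len(out))
    for o in out[:14]: print(round(o[0],4),round(o[1],1),*o[2:])
E
time python3 scan.py
```

```text
232
0.0001 6.0 -28 46 96 0.01 [[25.0, 22.0, -52.0, 112.0, -38.0, -69.0], [30.0, 23.0, -50.0, 105.0, -39.0, -67.0]] [[0.0018, 0.0001], [0.0097, 0.0077]]
-0.0004 4.8 -12 31 90 0.01 [[14.0, 18.0, -49.0, 113.0, -14.0, -47.0], [21.0, 19.0, -48.0, 104.0, -17.0, -43.0]] [[0.0016, -0.0004], [0.0028, 0.0012]]
-0.0 2.0 -16 34 90 0.01 [[16.0, 19.0, -50.0, 116.0, -19.0, -54.0], [22.0, 20.0, -49.0, 107.0, -21.0, -51.0]] [[0.0005, -0.0], [0.0029, 0.0031]]
-0.0008 2.6 -20 37 90 0.01 [[18.0, 19.0, -51.0, 115.0, -24.0, -59.0], [24.0, 21.0, -49.0, 107.0, -26.0, -57.0]] [[-0.0008, 0.0006], [0.0032, 0.005]]
-0.0006 1.9 -8 28 90 0.01 [[15.0, 18.0, -49.0, 103.0, -11.0, -35.0], [22.0, 19.0, -47.0, 94.0, -14.0, -31.0]] [[0.0027, -0.0006], [0.0027, -0.0006]]
-0.0006 1.4 -24 43 96 0.01 [[21.0, 21.0, -52.0, 116.0, -33.0, -67.0], [27.0, 22.0, -50.0, 109.0, -34.0, -65.0]] [[0.0032, -0.0006], [0.0092, 0.0058]]
-0.0018 10.3 -32 46 96 0.01 [[29.0, 23.0, -51.0, 103.0, -40.0, -68.0], [34.0, 24.0, -49.0, 97.0, -41.0, -66.0]] [[-0.0002, -0.0018], [0.0091, 0.0072]]
-0.002 5.1 -24 40 90 0.01 [[21.0, 21.0, -51.0, 113.0, -
[... 336 characters left out ...]
0, -24.0, -49.0]] [[-0.0013, -0.0024], [0.0024, 0.0022]]
-0.0012 0.0 -24 43 90 0.01 [[21.0, 21.0, -52.0, 118.0, -33.0, -68.0], [26.0, 22.0, -50.0, 111.0, -34.0, -66.0]] [[-0.0012, 0.0035], [0.0048, 0.0099]]
-0.0027 11.0 -24 37 90 0.01 [[22.0, 20.0, -50.0, 106.0, -27.0, -57.0], [28.0, 21.0, -48.0, 99.0, -29.0, -55.0]] [[-0.0026, -0.0027], [0.0027, 0.0043]]
-0.0014 0.3 4 46 96 0.01 [[-2.0, 18.0, -35.0, -152.0, -9.0, -113.0], [0.0, 19.0, -40.0, -170.0, -15.0, -97.0]] [[-0.0014, 0.005], [-0.0009, 0.0047]]
-0.0027 6.9 -28 46 100 0.01 [[25.0, 22.0, -52.0, 111.0, -38.0, -69.0], [30.0, 23.0, -50.0, 104.0, -39.0, -67.0]] [[0.0046, -0.0027], [0.0124, 0.0048]]
real	3m19.606s
user	3m18.951s
sys	0m0.233s
```

Best option: yaw about -12°, lean about 31°, with the peg held toward the fingertips. That leaves roughly 4–5 mm to the guard. I'll back off in front of the guard and let the joint-4 limit reduce the lean there.

>>> apply_moves(moves=[[[-0.01,0,-0.008],0],[[-0.01,0,-0.008],0],[[-0.01,0,-0.008],0],[[-0.01,0,-0.005],0],[[-0.01,0,0],0]])

```text
time_s: 17.25
tcp_pos: [0.5077, 0.1602, 0.1457]
ee_rot: [[0.776, -0.133, 0.616], [-0.094, -0.991, -0.095], [0.623, 0.016, -0.782]]
wrist_force: [0.2, 0.4, -0.7]
gripper_width: 0.689
gripper_force: 0.0
```

```bash
python3 log.py
```

```text
[ 20.3   4.5 -60.2 117.6 -20.  -51.1] [0.5077 0.1602 0.1457]
[[ 0.776 -0.133  0.616]
 [-0.094 -0.991 -0.095]
 [ 0.623  0.016 -0.782]]
```

>>> apply_moves(moves=[[[0,0.01,0],0],[[0,0.012,0],0],[[0,0.012,0],0],[[0,0.012,0],0],[[0,0.012,0],0]])

```text
time_s: 17.67
tcp_pos: [0.5038, 0.1084, 0.1603]
ee_rot: [[0.785, -0.142, 0.603], [-0.095, -0.989, -0.109], [0.612, 0.028, -0.791]]
wrist_force: [0.2, 0.4, 0.5]
gripper_width: 0.691
gripper_force: 0.0
```

```bash
python3 log.py
```

```text
[ 12.6   0.6 -61.3 117.6 -15.6 -44.3] [0.5038 0.1084 0.1603]
[[ 0.785 -0.142  0.603]
 [-0.095 -0.989 -0.109]
 [ 0.612  0.028 -0.791]]
```

>>> apply_moves(moves=[[[-0.03,0,-0.022],0],[[-0.03,0,-0.022],0],[[-0.03,0,-0.022],0],[[-0.03,0,-0.022],0]])

```text
time_s: 18.0
tcp_pos: [0.4924, 0.1446, 0.1601]
ee_rot: [[0.793, -0.108, 0.6], [-0.096, -0.994, -0.051], [0.602, -0.017, -0.798]]
wrist_force: [-0.0, 0.3, -0.1]
gripper_width: 0.69
gripper_force: 0.0
```

```bash
python3 log.py
```

```text
[ 16.    0.2 -61.2 117.6 -14.  -46.9] [0.4924 0.1446 0.1601]
[[ 0.793 -0.108  0.6  ]
 [-0.096 -0.994 -0.051]
 [ 0.602 -0.017 -0.798]]
```

The lean only changes through the limits, so I'll calibrate a simulation of that clamping against the logged moves and plan with it.

```bash
cat > sim.py <<'E'
from kin import *
import json
LG=[json.loads(l) for l in open("log.jsonl")]
def pose(q): p,A=fk(w,q,sg); return p,A@C
VM=.7*np.array([159.86,159.86,180,180,180,180])/12
def step(q,sh,turn,wp):
    p,R=pose(q); t=p+R@np.array(sh); Rt=R@E('z',turn)
    def G(x):
        a,B=pose(x); return np.concatenate([(a-t)*wp,Ro.from_matrix(B.T@Rt).as_rotvec()])
    l=np.maximum(lo,q-VM); h=np.minimum(hi,q+VM)
    return least_squares(G,np.clip(q,l+1e-3,h-1e-3),bounds=(l,h),x_scale=10).x
def run(q,rows,wp):
    for sh,tn in rows: q=step(q,sh,tn,wp)
    return q
def desc(q):
    p,R=pose(q); a=R[:,2]; return p.round(4),"lean",round(float(np.degrees(np.arccos(-a[2]))),1),"yaw",round(float(np.degrees(np.arctan2(a[1],a[0]))),1),q.round(1)
E
python3 - <<'E'
from sim import *
for i in range(len(LG)): print(i,np.round(LG[i][1],3))
n=len(LG)
A=np.array(LG[n-2][0]);B=np.array(LG[n-3][0])
F=[i for i in range(n) if abs(LG[i][1][0]-.8187)<1e-3][0]
print("want",desc(np.array(LG[n-1][0])),desc(A),"reach .8706 -.0594 .6554 lean 39.7 yaw -7.4")
for wp in(1,2,4,8,16,40):
    print(wp); print(desc(run(A,[((-.03,0,-.022),0)]*4,wp))); print(desc(run(B,[((0,.01,0),0)]+[((0,.012,0),0)]*4,wp))); print(desc(run(np.array(LG[F][0]),[((.037,0,-.018),0)]*8,wp)))
E
```

```text
0 [0.519 0.128 0.295]
1 [0.52  0.127 0.294]
2 [0.67  0.038 0.4  ]
3 [ 0.819 -0.05   0.505]
4 [0.657 0.076 0.357]
5 [0.539 0.153 0.178]
6 [0.569 0.152 0.155]
7 [0.508 0.16  0.146]
8 [0.504 0.108 0.16 ]
9 [0.492 0.145 0.16 ]
want (array([0.4924, 0.1446, 0.1601]), 'lean', 37.0, 'yaw', -4.9, array([ 16. ,   0.2, -61.2, 117.6, -14. , -46.9])) (array([0.5038, 0.1084, 0.1603]), 'lean', 37.8, 'yaw', -10.2, array([ 12.6,   0.6, -61.3, 117.6, -15.6, -44.3])) reach .8706 -.0594 .6554 lean 39.7 yaw -7.4
1
(array([0.4982, 0.137 , 0.1523]), 'lean', 37.4, 'yaw', -8.1, array([ 16.4,   1.7, -61.3, 117.6, -16.5, -47.6]))
(array([0.5027, 0.1124, 0.1644]), 'lean', 38.2, 'yaw', -9.5, array([ 13. ,   0.1, -61.3, 117.6, -15.5, -44.5]))
(array([ 0.8516, -0.0593,  0.6512]), 'lean', 37.0, 'yaw', -7.1, array([ 10.8,  37.9,  80.7,  10.7, -97. ,  77.1]))
2
(array([0.4891, 0.1386, 0.1623]), 'lean', 36.0, 'yaw', -3.1, array([ 13.8,  -0.9, -61.3, 117.6, -11.2, -45. ]))
(array([0.5037, 0.1088, 0.1577]), 'lean', 37.5, 'yaw', -10.4, array([ 12.7,   0.9, -61.3, 117.6, -15.6, -44.4]))
(array([ 0.872 , -0.0601,  0.6896])
[... 743 characters left out ...]
5, -72.6,  75.9]))
16
(array([0.4795, 0.1592, 0.1622]), 'lean', 35.2, 'yaw', 1.1, array([ 15.2,  -1.3, -61.3, 117.6,  -9.1, -46.1]))
(array([0.5006, 0.103 , 0.1475]), 'lean', 35.3, 'yaw', -9.5, array([ 10.7,   1.3, -61.3, 117.6, -13. , -43. ]))
(array([ 0.9287, -0.0613,  0.8037]), 'lean', 66.0, 'yaw', -7.9, array([ 12. ,  37.3,  80.7,  19.3, -69.8,  75.6]))
40
(array([0.4794, 0.1597, 0.1621]), 'lean', 35.2, 'yaw', 1.1, array([ 15.3,  -1.3, -61.3, 117.6,  -9.1, -46.2]))
(array([0.4998, 0.1028, 0.1472]), 'lean', 35.0, 'yaw', -9.1, array([ 10.4,   1.2, -61.3, 117.6, -12.5, -42.7]))
(array([ 0.9309, -0.0613,  0.8082]), 'lean', 66.8, 'yaw', -7.9, array([ 12. ,  37.4,  80.7,  19.6, -68.9,  75.5]))
```

The simulator matches the logged moves with a weight of about 1.5. I'll now search for a short push that brings the lean to about 30–31° at yaw -9 to -12°.

```bash
cat > plan.py <<'E'
from sim import *
q0=np.array(LG[-1][0]); wp=1.5; res=[]
def world(q,d):  # rows in tool axes for world shift d (one row)
    return np.round(pose(q)[1].T@np.array(d),3)
lb=lambda l:np.interp(l,[29,30,31,34,37,43,46],[-6,-8.5,-11,-15.5,-19.5,-24,-28])
for up in(0,3,6):
  for side in(-.02,0,.02):
    q1=q0
    for _ in range(up): q1=step(q1,world(q1,(0,side,.035)),0,wp)
    for az in range(0,360,30):
      for el in(-50,-20,10):
        d=.04*np.array([np.cos(np.radians(az))*np.cos(np.radians(el)),np.sin(np.radians(az))*np.cos(np.radians(el)),np.sin(np.radians(el))])
        q=q1; rows=[]
        for k in range(10):
            q=step(q,world(q,d),0,wp); p,R=pose(q)
            if p[2]<.12 or (p[0]>.56 and p[2]<.25): break
            a=R[:,2]; L=np.degrees(np.arccos(-a[2])); Y=np.degrees(np.arctan2(a[1],a[0]))
            if L>29: res.append((abs(Y-lb(L)+.7)+abs(L-31)*.1,up,side,az,el,k+1,round(L,1),round(Y,1),p.round(3).tolist(),q.round(0).tolist()))
    if up==0: break_side=True
res.sort(key=lambda a:a[0])
for o in res[:15]: print(*o)
E
time python3 plan.py
```

```text
0.23214459892376493 0 -0.02 240 -20 6 33.3 -15.2 [0.506, 0.017, 0.151] [0.0, 0.0, -61.0, 113.0, -9.0, -30.0]
0.23214459892376493 0 0 240 -20 6 33.3 -15.2 [0.506, 0.017, 0.151] [0.0, 0.0, -61.0, 113.0, -9.0, -30.0]
0.23214459892376493 0 0.02 240 -20 6 33.3 -15.2 [0.506, 0.017, 0.151] [0.0, 0.0, -61.0, 113.0, -9.0, -30.0]
0.25267488885963413 3 -0.02 270 -50 7 30.2 -9.9 [0.49, -0.068, 0.167] [6.0, -3.0, -59.0, 62.0, -9.0, 17.0]
0.4577782882509606 0 -0.02 270 -20 6 31.9 -13.4 [0.502, -0.037, 0.171] [4.0, -3.0, -61.0, 83.0, -9.0, -2.0]
0.4577782882509606 0 0 270 -20 6 31.9 -13.4 [0.502, -0.037, 0.171] [4.0, -3.0, -61.0, 83.0, -9.0, -2.0]
0.4577782882509606 0 0.02 270 -20 6 31.9 -13.4 [0.502, -0.037, 0.171] [4.0, -3.0, -61.0, 83.0, -9.0, -2.0]
0.49531372869602736 0 -0.02 210 -20 9 31.1 -11.4 [0.5, 0.066, 0.125] [4.0, 3.0, -61.0, 118.0, -9.0, -38.0]
0.49531372869602736 0 0 210 -20 9 31.1 -11.4 [0.5, 0.066, 0.125] [4.0, 3.0, -61.0, 118.0, -9.0, -38.0]
0.49531372869602736 0 0.02 210 -20 9 31.1 -11.4 [0.5, 0.066, 0.125] [4.0, 3.0, -61.0, 118.0, -9.0, -38.0]
0.6486625595935265 3 0 180 -50 8 31.5 -11.9 [0.4, 0.229, 0.127] [59.0, 3.0, -61.0, 66.0, -33.0, -37.0]
0.7474179614610938 3 -0.02 180 -50 7 29.9 -8.4 [0.402, 0.126, 0.18] [53.0, -10.0, -61.0, 51.0, -34.0, -12.0]
0.8653941620998935 3 0 240 -50 7 32.3 -13.0 [0.502, 0.048, 0.136] [2.0, 2.0, -61.0, 118.0, -9.0, -36.0]
1.2139757510838305 0 -0.02 270 -50 4 32.2 -12.5 [0.502, 0.081, 0.124] [8.0, 4.0, -61.0, 118.0, -12.0, -41.0]
1.2139757510838305 0 0 270 -50 4 32.2 -12.5 [0.502, 0.081, 0.124] [8.0, 4.0, -61.0, 118.0, -12.0, -41.0]
real	1m22.607s
user	1m22.709s
sys	0m0.162s
```

>>> apply_moves(moves=[[[-0.005,0.037,0.013],0],[[-0.005,0.037,0.013],0],[[-0.005,0.037,0.013],0],[[-0.005,0.037,0.013],0]])

```text
time_s: 18.33
tcp_pos: [0.5049, 0.0326, 0.1546]
ee_rot: [[0.822, -0.159, 0.548], [-0.1, -0.986, -0.136], [0.561, 0.057, -0.826]]
wrist_force: [0.5, 0.9, -1.1]
gripper_width: 0.688
gripper_force: 0.0
```

```bash
python3 log.py; python3 -c "
from sim import *
print(desc(np.array(LG[-1][0])))"
```

```text
[  0.6  -0.4 -61.2 117.6  -9.2 -34.2] [0.5049 0.0326 0.1546]
[[ 0.822 -0.159  0.548]
 [-0.1   -0.986 -0.136]
 [ 0.561  0.057 -0.826]]
(array([0.5049, 0.0326, 0.1546]), 'lean', 34.3, 'yaw', -13.9, array([  0.6,  -0.4, -61.2, 117.6,  -9.2, -34.2]))
```

>>> apply_moves(moves=[[[-0.005,0.037,0.013],0],[[-0.005,0.037,0.013],0],[[0,0,0],0]])

```text
time_s: 18.58
tcp_pos: [0.5055, -0.0217, 0.1484]
ee_rot: [[0.832, -0.194, 0.52], [-0.107, -0.975, -0.193], [0.545, 0.105, -0.832]]
wrist_force: [-0.4, 0.8, 0.1]
gripper_width: 0.689
gripper_force: 0.0
```

```bash
python3 log.py
cat > chk.py <<'E'
from sim import *
from scan import W,margins
q=np.array(LG[-1][0]); print(desc(q)); p,R=pose(q)
d=lambda t,e=0:np.round(R.T@(t-p),4)
for gz in(90,96):
  for y in(90,122):
    for dx in(0,-.004):
      t=W((-30,y,gz))+R@np.array([dx,0,.0187-.012]); best=min((ik(t,R,s) for s in(q,np.array([16,19,-50,113,-19,-50.]))),key=lambda a:a[1])
      print(gz,y,dx,"ikerr",round(best[1],4),best[0].round(0),"body,finger mm",np.round(np.array(margins(t,R))*1e3,1),"tool shift",d(t))
E
python3 chk.py
```

```text
[ -5.5   0.3 -61.2 117.5  -9.2 -29.4] [ 0.5055 -0.0217  0.1484]
[[ 0.832 -0.194  0.52 ]
 [-0.107 -0.975 -0.193]
 [ 0.545  0.105 -0.832]]
(array([ 0.5055, -0.0217,  0.1484]), 'lean', 33.7, 'yaw', -20.4, array([ -5.5,   0.3, -61.2, 117.5,  -9.2, -29.4]))
90 90 0 ikerr 0.0 [ 21.  19. -50. 103. -22. -39.] body,finger mm [0.4 3.7] tool shift [ 0.0327 -0.1868  0.0747]
90 90 -0.004 ikerr 0.0 [ 21.  19. -50. 104. -22. -40.] body,finger mm [0.4 7.7] tool shift [ 0.0287 -0.1868  0.0747]
90 122 0 ikerr 0.0 [ 26.  20. -48.  96. -24. -37.] body,finger mm [4.2 3.7] tool shift [ 0.0331 -0.2186  0.0709]
90 122 -0.004 ikerr 0.0 [ 26.  20. -48.  97. -24. -38.] body,finger mm [4.2 7.7] tool shift [ 0.0291 -0.2186  0.0709]
96 90 0 ikerr 0.0 [ 22.  18. -50. 101. -22. -37.] body,finger mm [5.4 0.4] tool shift [ 0.036  -0.1862  0.0697]
96 90 -0.004 ikerr 0.0 [ 22.  18. -50. 102. -22. -38.] body,finger mm [5.4 4.4] tool shift [ 0.032  -0.1862  0.0697]
96 122 0 ikerr 0.0 [ 27.  20. -48.  93. -24. -35.] body,finger mm [9.2 0.4] tool shift [ 0.0363 -0.218   0.0659]
96 122 -0.004 ikerr 0.0 [ 27.  20. -48.  94. -24. -36.] body,finger mm [9.2 4.4] tool shift [ 0.0323 -0.218   0.0659]
```

Lean 33.7° and yaw -20° can reach the peg well inside the joint limits, with about 5 mm to the guard. I'll simulate the approach before making it.

Run:
```python
from sim import *
from scan import W,margins
q=np.array(LG[-1][0])
for pre in([((0,0,-.02),0)]*2+[((.004,-.0234,.0036),0)]*8,):
    for k,rw in enumerate(pre):
        q=step(q,*rw,1.5)
        if k%3==2: print(desc(q))
print(desc(q)); p,R=pose(q)
t=W((-30,90,96))+R@np.array([-.004,0,.0187-.012]); print("left",R.T@(t-p))
d=R.T@(t-p)
for k in range(8):
    q=step(q,d/8,0,1.5); 
print(desc(q),margins(pose(q)[0],pose(q)[1]))
```

```text
(array([0.5158, 0.0019, 0.1675]), 'lean', 34.3, 'yaw', -19.4, array([  8.7,  -0.2, -60.3,  94. , -15.4, -17.8]))
(array([0.5447, 0.0672, 0.1583]), 'lean', 34.3, 'yaw', -19.4, array([ 20.3,   4.9, -56.3,  87.3, -21.1, -21.4]))
(array([0.5737, 0.1325, 0.1492]), 'lean', 34.3, 'yaw', -19.4, array([ 29.2,  10.5, -51. ,  80.9, -25.3, -23. ]))
(array([0.5834, 0.1542, 0.1461]), 'lean', 34.3, 'yaw', -19.4, array([ 31.7,  12.3, -48.9,  78.8, -26.5, -23.1]))
left [-0.0134  0.0012  0.0612]
(array([0.6046, 0.143 , 0.0882]), 'lean', 34.3, 'yaw', -19.4, array([ 20.1,  18.3, -50.4, 106.2, -21.9, -41.5])) (np.float64(0.005940074532395909), np.float64(0.004953544331541375))
```

>>> apply_moves(moves=[[[0,0,-0.02],0],[[0,0,-0.015],0],[[0.002,-0.023,0.001],0],[[0.002,-0.023,0.001],0],[[0.002,-0.023,0.001],0]])

```text
time_s: 19.0
tcp_pos: [0.5277, 0.0499, 0.1629]
ee_rot: [[0.822, -0.186, 0.537], [-0.101, -0.978, -0.184], [0.56, 0.097, -0.823]]
wrist_force: [0.8, 0.3, 0.7]
gripper_width: 0.69
gripper_force: 0.0
```

>>> apply_moves(moves=[[[0.002,-0.023,0.001],0],[[0.002,-0.023,0.001],0],[[0.002,-0.023,0.001],0],[[0.002,-0.023,0.001],0],[[0.002,-0.02,0.001],0]])

```text
time_s: 19.42
tcp_pos: [0.5595, 0.1585, 0.1528]
ee_rot: [[0.823, -0.185, 0.537], [-0.099, -0.978, -0.184], [0.559, 0.098, -0.823]]
wrist_force: [0.9, -0.9, 1.1]
gripper_width: 0.689
gripper_force: 0.0
```

```bash
python3 log.py >/dev/null; python3 look.py pics/w7.png; python3 chk.py
```

```text
peg predicted [265.0287 191.1199] TCP->grasp in tool [0.0002 0.0034 0.0608]
pull predicted [378.2717 264.3901] TCP->grasp in tool [-0.0551  0.0971  0.0318]
lock_grip 0.66 [264.6 189.4] [0.6052 0.1445 0.088 ]
pull_grip 0.97 [373.4 265.9] [0.5251 0.0677 0.09  ]
[0.5612 0.1621 0.153 ] [[ 0.823  -0.1804  0.5386]
 [-0.0966 -0.9789 -0.1803]
 [ 0.5597  0.0964 -0.8231]]
(array([0.5595, 0.1585, 0.1528]), 'lean', 34.6, 'yaw', -18.9, array([ 34.4,  10. , -50.9,  77.3, -27.8, -23.5]))
90 90 0 ikerr 0.0 [ 19.  19. -50. 110. -22. -44.] body,finger mm [1.3 4.4] tool shift [ 0.0033 -0.0001  0.0852]
90 90 -0.004 ikerr 0.0 [ 19.  19. -51. 111. -22. -45.] body,finger mm [1.3 8.4] tool shift [-0.0007 -0.0001  0.0852]
90 122 0 ikerr 0.0 [ 24.  20. -48. 102. -23. -41.] body,finger mm [4.7 4.4] tool shift [ 0.0038 -0.0319  0.0818]
90 122 -0.004 ikerr 0.0 [ 24.  20. -49. 103. -24. -42.] body,finger mm [4.7 8.4] tool shift [-0.0002 -0.0319  0.0818]
96 90 0 ikerr 0.0 [ 20.  18. -50. 107. -22. -42.] body,finger mm [6.2 1. ] tool shift [0.0066 0.0005 0.0803]
96 90 -0.004 ikerr 0.0 [ 19.  18. -50. 108. -22. -43.] body,finger mm [6.2 5. ] tool shift [0.0026 0.0005 0.0803]
96 122 0 ikerr 0.0 [ 25.  20. -48. 100. -24. -39.] body,finger mm [9.6 1. ] tool shift [ 0.0072 -0.0313  0.0769]
96 122 -0.004 ikerr 0.0 [ 25.  20. -49. 101. -24. -40.] body,finger mm [9.6 5. ] tool shift [ 0.0032 -0.0313  0.0769]
```

View pics/w7.png

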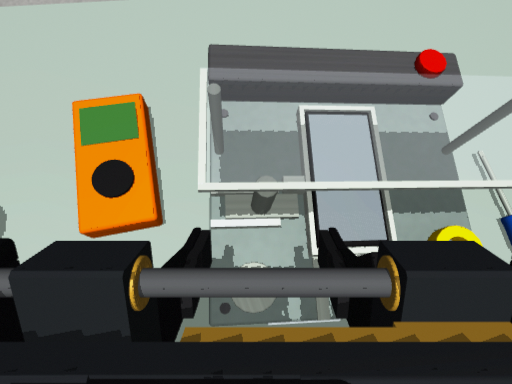

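The wrist view shows the peg at (265,192), midway between the fingertips. Going in along the tool axis.

>>> apply_moves(moves=[[[0.001,0.002,0.01],0],[[0.001,0.002,0.01],0],[[0,0,0.01],0],[[0,0,0.01],0],[[0,0,0.01],0]])

```text
time_s: 19.98
tcp_pos: [0.5868, 0.1414, 0.1131]
ee_rot: [[0.823, -0.188, 0.536], [-0.102, -0.977, -0.186], [0.559, 0.098, -0.823]]
wrist_force: [-0.1, 0.6, 0.6]
gripper_width: 0.695
gripper_force: 0.0
```

```bash
sed -i 's/-\[0,0,r.pinch_z\]/+[0,0,r.pinch_z]/' look.py; python3 log.py >/dev/null; python3 look.py pics/w8.png; python3 chk.py | grep -e lean -e "96 90"
```

```text
peg predicted [254.1464 213.155 ] TCP->grasp in tool [ 0.0003 -0.0091  0.0463]
pull predicted [392.1176 303.4268] TCP->grasp in tool [-0.0547  0.0852  0.0181]
lock_grip 0.91 [252.8 213.2] [0.6037 0.1453 0.088 ]
[0.5869 0.1407 0.1115] [[ 0.824  -0.1883  0.5344]
 [-0.1021 -0.9771 -0.1869]
 [ 0.5573  0.0994 -0.8243]]
(array([0.5868, 0.1414, 0.1131]), 'lean', 34.6, 'yaw', -19.1, array([ 23.6,  14.7, -51.7,  97.8, -22.8, -35.6]))
96 90 0 ikerr 0.0 [ 20.  18. -50. 107. -22. -42.] body,finger mm [6.1 1.1] tool shift [ 0.0047 -0.0073  0.0297]
96 90 -0.004 ikerr 0.0 [ 20.  18. -50. 108. -22. -43.] body,finger mm [6.1 5.1] tool shift [ 0.0007 -0.0073  0.0297]
```

>>> apply_moves(moves=[[[0,-0.004,0.006],0],[[0,-0.004,0.006],0],[[0,0,0.006],0],[[0,0,0.006],0],[[0,0,0.005],0]])

```text
time_s: 20.55
tcp_pos: [0.6044, 0.1445, 0.0895]
ee_rot: [[0.822, -0.187, 0.537], [-0.102, -0.977, -0.185], [0.56, 0.098, -0.823]]
wrist_force: [-0.3, -0.2, -0.2]
gripper_width: 0.686
gripper_force: 0.0
```

```bash
python3 log.py >/dev/null; python3 look.py pics/w9.png; python3 chk.py | grep -e lean -e "96 90"
```

```text
peg predicted [266.3987 229.7611] TCP->grasp in tool [-0.0012 -0.0001  0.0188]
pull predicted [424.8179 333.9832] TCP->grasp in tool [-0.056   0.0941 -0.0096]
[0.6045 0.1442 0.0888] [[ 0.8227 -0.1878  0.5366]
 [-0.1019 -0.9773 -0.1858]
 [ 0.5593  0.0982 -0.8231]]
(array([0.6044, 0.1445, 0.0895]), 'lean', 34.6, 'yaw', -19.0, array([ 19.9,  18.2, -50.5, 107.3, -22. , -42.3]))
96 90 0 ikerr 0.0 [ 20.  18. -50. 107. -22. -42.] body,finger mm [6.1 1.2] tool shift [0.0037 0.0014 0.0015]
96 90 -0.004 ikerr 0.0 [ 19.  18. -50. 108. -22. -43.] body,finger mm [6.1 5.2] tool shift [-0.0003  0.0014  0.0015]
```

View pics/w9.png

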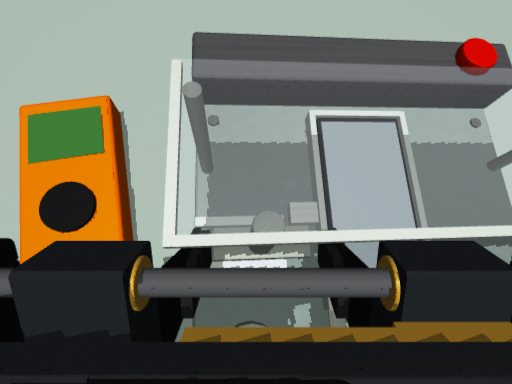

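The peg's top is at (267,225), between the fingertips, and no force shows. Closing around it.

>>> apply_moves(moves=[[[0,0,0],0],[[0,0,0],0],[[0,0,0],0],[[0,0,0],0],[[0,0,0],0]], hand=0.022)

```text
time_s: 21.12
tcp_pos: [0.6046, 0.1443, 0.0892]
ee_rot: [[0.822, -0.188, 0.537], [-0.102, -0.977, -0.186], [0.56, 0.098, -0.823]]
wrist_force: [-0.2, -0.5, 0.0]
gripper_width: 0.395
gripper_force: 0.0
```

>>> apply_moves(moves=[[[0,0,0],0],[[0,0,0],0]])

```text
time_s: 21.28
tcp_pos: [0.6046, 0.1442, 0.089]
ee_rot: [[0.823, -0.188, 0.537], [-0.102, -0.977, -0.186], [0.56, 0.098, -0.823]]
wrist_force: [-0.1, -0.9, -0.7]
gripper_width: 0.285
gripper_force: 0.0
```

>>> apply_moves(moves=[[[0,-0.002,0],0],[[0,-0.003,-0.0003],0],[[0,-0.004,-0.0004],0],[[0,-0.004,-0.0004],0],[[0,-0.004,-0.0004],0]])

```text
time_s: 21.7
tcp_pos: [0.6071, 0.1616, 0.0885]
ee_rot: [[0.823, -0.188, 0.537], [-0.102, -0.977, -0.186], [0.559, 0.098, -0.823]]
wrist_force: [0.6, -0.2, -0.3]
gripper_width: 0.256
gripper_force: 0.0
```

>>> apply_moves(moves=[[[0,-0.004,-0.0004],0],[[0,-0.004,-0.0004],0],[[0,-0.003,-0.0003],0],[[0,-0.002,-0.0002],0],[[0,0,0],0]])

```text
time_s: 22.12
tcp_pos: [0.6088, 0.1747, 0.0883]
ee_rot: [[0.823, -0.187, 0.537], [-0.101, -0.977, -0.185], [0.559, 0.098, -0.823]]
wrist_force: [-0.4, -0.3, -0.7]
gripper_width: 0.248
gripper_force: 0.0
```

No drag force showed up, so I'll check whether the peg actually came along.

```bash
python3 look.py pics/w10.png
python3 - <<'E'
from h import *
a=cv2.imread("pics/w10.png")
p=cap("scene"); c=p["frame"][170:290,225:355]
img=np.hstack([cv2.resize(a,(400,300)),cv2.resize(c,(325,300),interpolation=cv2.INTER_CUBIC)]); cv2.imwrite("pics/pair1.png",img)
for n in("lock_grip","pull_grip"):
    for d in models.place_of(p,n)[:1]: uv=np.array(d["at"])*[512,384]; print(n,d["confidence"],uv,onz(p,uv,.088))
E
```

```text
peg predicted [313.9161 228.2979] TCP->grasp in tool [-0.0013  0.0302  0.0218]
pull predicted [473.4887 331.3048] TCP->grasp in tool [-0.0562  0.1244 -0.0067]
pull_grip 0.76 [466.8 335. ] [0.5244 0.0682 0.09  ]
[0.6087 0.1744 0.0883] [[ 0.8226 -0.1875  0.5368]
 [-0.1017 -0.9773 -0.1856]
 [ 0.5594  0.0981 -0.823 ]]
pull_grip 0.64 [276.1216 196.3008] [0.5135486  0.06223206 0.088     ]
```

View pics/pair1.png

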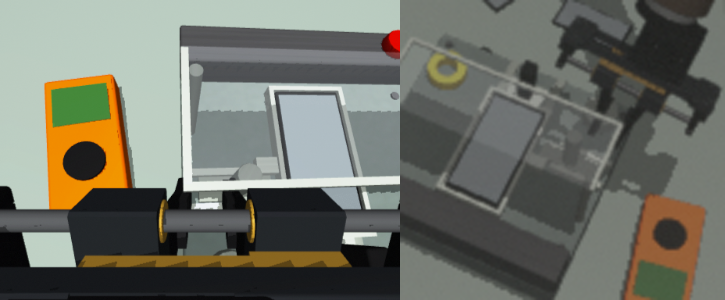

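The combined view suggests the peg still stands at about (317,220) in the wrist frame, right of the fingers. My ten picture views are used up, so I'll work from numbers: segment the lock in all cameras and compare with predictions for moved and unmoved.

Run:
```python
from h import *
from scan import W
np.set_printoptions(precision=1,suppress=True)
s=r.sense(); t=np.array(s["tcp_pos"]); R=np.array(s["ee_rot"]); print(s["gripper_width"],s["gripper_force"],s["wrist_force"])
for n in("scene","top","wrist"):
    p=cap(n)
    print(n,"TCP",px(p,t),"tips",px(p,t+.012*R[:,1]),px(p,t-.012*R[:,1]))
    for y in(85,90,120): print(" peg y",y,"top",px(p,W((-30,y,105))),"base",px(p,W((-30,y,46))))
    for nm in("lock","lock_grip"):
        for d in models.cut_out(p,nm)[:2]:
            m=d["region"]; v,u=np.nonzero(m); print(" cut",nm,round(d["confidence"],2),m.sum(),"u",u.min(),u.max(),"v",v.min(),v.max(),"mean",u.mean(),v.mean())
            if m.sum(): print("  top rows centre",u[v<v.min()+4].mean(),v.min())
        for d in models.place_of(p,nm)[:2]: print(" place",nm,d["confidence"],np.array(d["at"])*[512,384])
```

```text
0.2542426839705857 0.0 [-0.2 -0.7 -0.1]
scene TCP [303.1 230.9] tips [299.5 229. ] [306.6 232.8]
 peg y 85 top [292.9 223.7] base [291. 233.]
 peg y 90 top [294.4 224.3] base [292.5 233.6]
 peg y 120 top [303.6 228.2] base [301.4 237.4]Traceback (most recent call last):
  File "<stdin>", line 13, in <module>
ValueError: it knows: bin, driver, guard_edge, jar, lock_grip, meter, nest, phone, press, pull_grip, spray, tape, tin
```

Run:
```python
from h import *
from scan import W
np.set_printoptions(precision=1,suppress=True)
s=r.sense(); t=np.array(s["tcp_pos"]); R=np.array(s["ee_rot"])
old=cv2.imread("pics/w9.png")
for n in("scene","top","wrist"):
    p=cap(n)
    print(n,"TCP",px(p,t),"tips",px(p,t+.012*R[:,1]),px(p,t-.012*R[:,1]))
    for y in(85,90,120): print(" peg y",y,"top",px(p,W((-30,y,105))),"base",px(p,W((-30,y,46))))
    for nm in("lock_grip",):
        for d in models.cut_out(p,nm)[:2]:
            m=d["region"]; v,u=np.nonzero(m); print(" cut",nm,round(d["confidence"],2),m.sum(),"u",u.min(),u.max(),"v",v.min(),v.max(),"mean",u.mean(),v.mean())
        for d in models.place_of(p,nm)[:2]: print(" place",nm,d["confidence"],np.array(d["at"])*[512,384])
    if n=="wrist":
        f=cv2.cvtColor(p["frame"],cv2.COLOR_BGR2GRAY)
        print("cols 225..350 step 5")
        for v in range(195,275,5): print(v,f[v,225:350:5].tolist())
    if n=="scene":
        f=cv2.cvtColor(p["frame"],cv2.COLOR_BGR2GRAY); print("cols 284..316")
        for v in range(216,242,2): print(v,f[v,284:317:2].tolist())
```

```text
scene TCP [303.1 230.9] tips [299.6 229. ] [306.6 232.8]
 peg y 85 top [292.9 223.7] base [291. 233.]
 peg y 90 top [294.4 224.3] base [292.5 233.6]
 peg y 120 top [303.6 228.2] base [301.4 237.4]
 cut lock_grip 0.21 809 u 374 405 v 213 248 mean 389.7218788627936 230.41532756489494
cols 284..316
216 [100, 87, 90, 111, 112, 109, 92, 81, 96, 107, 134, 113, 94, 83, 63, 50, 41]
218 [88, 88, 106, 114, 114, 111, 91, 82, 82, 70, 65, 95, 126, 134, 97, 54, 36]
220 [86, 88, 89, 94, 112, 94, 87, 86, 77, 58, 64, 84, 84, 87, 133, 74, 36]
222 [92, 109, 93, 88, 92, 97, 92, 89, 66, 62, 81, 82, 85, 96, 136, 44, 50]
224 [92, 93, 111, 109, 97, 97, 97, 90, 85, 77, 88, 89, 87, 130, 84, 51, 67]
226 [113, 94, 91, 101, 87, 96, 95, 89, 89, 88, 89, 89, 93, 137, 48, 61, 78]
228 [97, 121, 118, 98, 79, 83, 83, 89, 88, 87, 88, 89, 119, 101, 55, 63, 81]
230 [96, 96, 98, 85, 82, 81, 88, 108, 114, 109, 91, 93, 139, 75, 64, 78, 80]
232 [97, 96, 97, 82, 83, 81, 90, 96, 135, 143, 117, 125, 125, 70, 63, 81, 80]
234 [86, 93, 97, 82, 83, 83, 95, 97, 103, 120, 127, 145, 96, 67, 79, 81, 82]
236 [93, 107, 107, 100, 92, 87, 9
[... 2064 characters left out ...]
 238, 237, 238, 236, 211, 211, 210, 210, 210, 210]
245 [10, 12, 116, 83, 91, 91, 93, 95, 101, 105, 110, 109, 21, 18, 21, 8, 11, 68, 64, 25, 22, 24, 23, 23, 25]
250 [9, 9, 19, 20, 59, 96, 126, 126, 126, 127, 126, 125, 9, 19, 21, 8, 6, 62, 115, 13, 24, 24, 22, 24, 24]
255 [8, 14, 18, 14, 59, 169, 217, 215, 215, 214, 214, 126, 10, 16, 20, 13, 8, 6, 177, 45, 23, 24, 25, 23, 24]
260 [6, 18, 20, 11, 62, 206, 191, 211, 235, 236, 241, 165, 9, 18, 21, 9, 6, 8, 41, 107, 22, 23, 24, 24, 24]
265 [8, 18, 18, 12, 143, 184, 230, 241, 241, 231, 241, 166, 10, 17, 21, 12, 10, 8, 47, 72, 12, 24, 23, 23, 25]
270 [61, 62, 62, 62, 62, 62, 62, 63, 62, 63, 61, 62, 63, 62, 62, 62, 62, 62, 61, 55, 39, 28, 29, 29, 28]
```

The wrist image still shows the peg's top centred at column 318, which is y≈90, so the lock has not moved. In the scene picture the dark fingertips end well short of where the TCP projects. I'll work out how far back the real tips are.

Run:
```python
from h import *
np.set_printoptions(precision=1,suppress=True)
s=r.sense(); t=np.array(s["tcp_pos"]); R=np.array(s["ee_rot"])
P={n:cap(n) for n in("wrist","scene","top")}
for k in(0,.01,.02,.03):
    for x in(-.0095,0,.0095):
        print(k,x,*[(n,px(P[n],t+R@np.array([x,.018,-k])),px(P[n],t+R@np.array([x,-.018,-k]))) for n in P])
f=cv2.cvtColor(P["wrist"]["frame"],cv2.COLOR_BGR2GRAY)
print("wrist cols 276..312 step 3")
for v in range(222,235,1): print(v,f[v,276:313:3].tolist(), f[v,220:236:3].tolist())
f=cv2.cvtColor(P["scene"]["frame"],cv2.COLOR_BGR2GRAY); print("scene cols 294..318")
for v in range(206,234): print(v,f[v,294:319].tolist())
```

```text
0 -0.0095 ('wrist', array([294.4, 242.1]), array([237.9, 242. ])) ('scene', array([298.6, 226.9]), array([309.1, 232.5])) ('top', array([184.1, 168.7]), array([172. , 166.3]))
0 0 ('wrist', array([294.8, 228.2]), array([237.6, 228.2])) ('scene', array([297.9, 228.1]), array([308.5, 233.7])) ('top', array([184.3, 165.6]), array([172.2, 163.2]))
0 0.0095 ('wrist', array([295.2, 214. ]), array([237.2, 214. ])) ('scene', array([297.1, 229.4]), array([307.8, 235. ])) ('top', array([184.6, 162.6]), array([172.4, 160.1]))
0.01 -0.0095 ('wrist', array([295.9, 249.1]), array([236.6, 249.1])) ('scene', array([299.9, 224.3]), array([310.5, 229.9])) ('top', array([183., 170.]), array([170.8, 167.5]))
0.01 0 ('wrist', array([296.3, 234.7]), array([236.2, 234.7])) ('scene', array([299.2, 225.5]), array([309.8, 231.1])) ('top', array([183.2, 166.9]), array([171. , 164.4]))
0.01 0.0095 ('wrist', array([296.8, 219.8]), array([235.8, 219.8])) ('scene', array([298.4, 226.7]), array([309.1, 232.4])) ('top', array([183.4, 163.8]), array([171.2, 161.3]))
0.02 -0.0095 ('wrist', array([297.5, 256.9]), array
[... 4723 characters left out ...]
61, 56, 71, 79, 81, 82]
228 [83, 83, 82, 86, 88, 89, 88, 88, 87, 88, 87, 88, 88, 92, 119, 139, 100, 51, 51, 59, 61, 77, 80, 81, 80]
229 [82, 82, 83, 95, 96, 92, 92, 92, 91, 90, 89, 89, 88, 98, 130, 138, 82, 57, 63, 58, 72, 81, 81, 82, 80]
230 [84, 83, 89, 106, 108, 105, 114, 114, 110, 109, 93, 91, 93, 110, 139, 112, 76, 68, 66, 63, 78, 81, 80, 81, 81]
231 [83, 82, 86, 103, 108, 115, 143, 135, 120, 114, 111, 111, 115, 132, 140, 94, 72, 66, 59, 72, 79, 80, 82, 82, 81]
232 [82, 83, 91, 95, 96, 111, 136, 146, 144, 120, 117, 114, 126, 142, 125, 78, 70, 65, 63, 77, 81, 81, 81, 82, 80]
233 [81, 82, 91, 95, 99, 121, 120, 122, 135, 143, 142, 123, 138, 140, 100, 75, 68, 61, 71, 81, 81, 80, 80, 81, 82]
```

The actual tips sit about 20 mm short of the TCP when the fingers are partly open, so they passed in front of the peg. Shut fingers should reach the TCP. I'll back out, shut them, and push the peg outward from its inner side.

>>> apply_moves(moves=[[[0,0,-0.01],0],[[0,0,-0.015],0],[[0,0,-0.015],0],[[0,0,-0.01],0],[[0,0,0],0]], hand=0)

```text
time_s: 23.53
tcp_pos: [0.5817, 0.1847, 0.1314]
ee_rot: [[0.821, -0.187, 0.539], [-0.102, -0.978, -0.183], [0.561, 0.096, -0.822]]
wrist_force: [-0.9, 1.0, -1.4]
gripper_width: 0.023
gripper_force: 0.0
```

>>> apply_moves(moves=[[[0,0.015,0],0],[[0,0.015,0],0],[[0,0.015,0],0],[[0,0.013,0],0],[[0,0,0],0]])

```text
time_s: 23.95
tcp_pos: [0.5702, 0.1241, 0.1347]
ee_rot: [[0.823, -0.191, 0.535], [-0.104, -0.977, -0.188], [0.559, 0.099, -0.823]]
wrist_force: [-0.5, -0.2, 0.3]
gripper_width: 0.008
gripper_force: 0.0
```

```bash
python3 log.py
python3 - <<'E'
from sim import *
from scan import W,margins
s=r.sense(); p=np.array(s["tcp_pos"]); R=np.array(s["ee_rot"]); print(s["gripper_width"])
for y in(60,64,90,108):
    for back,dx in((.012,-.004),(.008,-.004)):
        t=W((-30,y,96))+R@np.array([dx,0,.0187-back]); print(y,back,"shift",R.T@(t-p),"ik",round(ik(t,R,np.array(LG[-1][0]))[1],4),"marg",np.round(np.array(margins(t,R,.0))*1e3,1))
P={n:cap(n) for n in("wrist","scene")}
np.set_printoptions(precision=1)
for k in(0,.01,.02):
    for x in(0,.0095): print(k,x,[px(P[n],p+R@np.array([x,0,-k])) for n in P])
for n,c,rr in(("wrist",(236,300,4),(206,250,2)),("scene",(0,0,0),None)):
    f=cv2.cvtColor(P[n]["frame"],cv2.COLOR_BGR2GRAY)
    if n=="scene":
        u,v=px(P[n],p).astype(int); print(u,v); c=(u-8,u+10,1); rr=(v-18,v+6,1)
    for v in range(*rr): print(v,f[v,c[0]:c[1]:c[2]].tolist())
E
```

```text
[ 25.   11.  -53.1  90.7 -23.4 -29.6] [0.5702 0.1241 0.1347]
[[ 0.823 -0.191  0.535]
 [-0.104 -0.977 -0.188]
 [ 0.559  0.099 -0.823]]
0.007714223039834562
60 0.012 shift [0.0001 0.0002 0.0565] ik 0.0 marg [2.6 5.5]
60 0.008 shift [0.0001 0.0002 0.0605] ik 0.0 marg [-1.4  5.5]
64 0.012 shift [ 0.0001 -0.0037  0.056 ] ik 0.0 marg [3.1 5.5]
64 0.008 shift [ 0.0001 -0.0037  0.06  ] ik 0.0 marg [-0.9  5.5]
90 0.012 shift [ 0.0004 -0.0296  0.0531] ik 0.0 marg [6.  5.5]
90 0.008 shift [ 0.0004 -0.0296  0.0571] ik 0.0 marg [2.  5.5]
108 0.012 shift [ 0.0007 -0.0475  0.0511] ik 0.0 marg [8.  5.5]
108 0.008 shift [ 0.0007 -0.0475  0.0551] ik 0.0 marg [4.  5.5]
0 0 [array([266.2, 228.2]), array([291.9, 208.3])]
0 0.0095 [array([266.2, 214. ]), array([291.1, 209.4])]
0.01 0 [array([266.2, 234.6]), array([293.2, 205.6])]
0.01 0.0095 [array([266.3, 219.8]), array([292.4, 206.7])]
0.02 0 [array([266.3, 241.8]), array([294.5, 202.8])]
0.02 0.0095 [array([266.3, 226.2]), array([293.7, 203.9])]
206 [85, 97, 98, 97, 106, 107, 108, 110, 93, 94, 80, 146, 13, 165, 166, 165]
208 [60, 122, 123, 122, 122, 12
[... 2844 characters left out ...]
 66, 66, 66, 67, 69, 68, 67, 71, 78, 80, 80]
206 [140, 112, 87, 81, 81, 81, 73, 68, 67, 68, 68, 68, 68, 69, 71, 73, 75, 78]
207 [139, 128, 104, 92, 89, 82, 69, 67, 68, 68, 68, 68, 68, 67, 67, 69, 69, 71]
208 [111, 127, 137, 137, 126, 102, 80, 72, 69, 68, 68, 68, 67, 68, 69, 68, 69, 68]
209 [101, 100, 110, 129, 137, 136, 119, 98, 83, 74, 71, 68, 67, 67, 68, 69, 68, 65]
210 [96, 96, 96, 99, 96, 108, 125, 135, 134, 110, 94, 80, 73, 70, 69, 69, 70, 78]
211 [95, 97, 97, 95, 86, 90, 95, 108, 127, 135, 134, 120, 96, 80, 71, 71, 77, 80]
212 [98, 99, 95, 93, 88, 87, 88, 91, 93, 94, 105, 124, 132, 119, 97, 86, 88, 85]
213 [104, 101, 97, 89, 88, 88, 88, 87, 87, 88, 88, 96, 106, 124, 133, 134, 123, 104]
```

Seen from both cameras, the tips lie about 20 mm behind the TCP even when shut, so the earlier pass went over the peg's front top edge. I'll go deeper and a little lower on the peg's inner side, in small steps while watching the force.

>>> apply_moves(moves=[[[-0.003,0,0.01],0],[[0,0,0.012],0],[[0,0,0.012],0],[[0,0,0.01],0],[[0,0,0.006],0]])

```text
time_s: 24.47
tcp_pos: [0.596, 0.118, 0.091]
ee_rot: [[0.823, -0.187, 0.536], [-0.101, -0.977, -0.186], [0.558, 0.099, -0.824]]
wrist_force: [-0.3, -0.1, 0.8]
gripper_width: 0.007
gripper_force: 0.0
```

>>> apply_moves(moves=[[[0,0,0.004],0],[[0,0,0.003],0],[[0,0,0.003],0],[[0,0,0],0]])

```text
time_s: 24.8
tcp_pos: [0.601, 0.1161, 0.0835]
ee_rot: [[0.823, -0.187, 0.536], [-0.102, -0.977, -0.186], [0.559, 0.098, -0.823]]
wrist_force: [-0.1, -0.5, 0.3]
gripper_width: 0.003
gripper_force: 0.0
```

>>> apply_moves(moves=[[[0,0,0.003],0],[[0,0,0.003],0],[[0,0,0],0]])

```text
time_s: 25.05
tcp_pos: [0.6044, 0.1155, 0.0803]
ee_rot: [[0.823, -0.189, 0.535], [-0.102, -0.977, -0.187], [0.558, 0.099, -0.824]]
wrist_force: [0.8, -0.9, 0.2]
gripper_width: 0.003
gripper_force: 0.0
```

```bash
python3 log.py
python3 - <<'E'
from sim import *
from scan import V,PR
p,R=pose(np.array(LG[-1][0])); L=lambda x:(PR.T@(x-[V[0],V[1],0])*1e3).round(1)
for k in(0,.02): print(k,[L(p+R@np.array([x,0,-k])) for x in(-.0095,0,.0095)])
print("press y dir in tool",R.T@PR[:,1])
E
```

```text
[ 13.3  18.3 -51.2 117.6 -20.1 -46.7] [0.6044 0.1155 0.0803]
[[ 0.823 -0.189  0.535]
 [-0.102 -0.977 -0.187]
 [ 0.558  0.099 -0.824]]
0 [array([-33.9,  61.9,  75. ]), array([-26. ,  62. ,  80.3]), array([-18.1,  62.1,  85.6])]
0.02 [array([-45. ,  64.1,  91.5]), array([-37.1,  64.2,  96.8]), array([-29.2,  64.3, 102.1])]
press y dir in tool [ 0.0141 -0.9938 -0.1105]
```

No contact so far. The tips should overlap the peg's top by about 10 mm. I'll ease left with a little more depth and watch for the push force.

>>> apply_moves(moves=[[[0,-0.002,0.002],0],[[0,-0.002,0.002],0],[[0,-0.002,0.001],0],[[0,-0.002,0],0],[[0,-0.002,0],0]])

```text
time_s: 25.47
tcp_pos: [0.6089, 0.124, 0.0758]
ee_rot: [[0.823, -0.19, 0.535], [-0.103, -0.977, -0.189], [0.558, 0.1, -0.824]]
wrist_force: [-1.0, -1.8, 1.4]
gripper_width: 0.004
gripper_force: 1.2
```

>>> apply_moves(moves=[[[0,-0.003,-0.0003],0],[[0,-0.003,-0.0003],0],[[0,-0.003,-0.0003],0]])

```text
time_s: 25.72
tcp_pos: [0.6101, 0.1334, 0.0757]
ee_rot: [[0.823, -0.19, 0.535], [-0.103, -0.977, -0.188], [0.558, 0.1, -0.824]]
wrist_force: [-0.5, -1.8, 2.0]
gripper_width: 0.01
gripper_force: 1.2
```

>>> apply_moves(moves=[[[0,-0.003,-0.0003],0],[[0,-0.003,-0.0003],0],[[0,-0.003,-0.0003],0]])

```text
time_s: 25.97
tcp_pos: [0.6114, 0.1426, 0.0756]
ee_rot: [[0.823, -0.189, 0.535], [-0.102, -0.977, -0.188], [0.558, 0.1, -0.824]]
wrist_force: [-1.0, -1.7, 2.0]
gripper_width: 0.006
gripper_force: 1.3
```

```bash
python3 log.py
cat > st.py <<'E'
from sim import *
from scan import V,PR,W
p,R=pose(np.array(LG[-1][0])); L=lambda x:(PR.T@(x-[V[0],V[1],0])*1e3).round(1)
for k in(0,.02): print(k,[L(p+R@np.array([x,0,-k])) for x in(-.0095,0,.0095)])
c=cap("wrist")
for d in models.place_of(c,"lock_grip")[:1]: uv=np.array(d["at"])*[512,384]; print("lock",d["confidence"],uv,L(onz(c,uv,.088)))
print("expected top px for y=85,90,95,100,110,120:",[px(c,W((-30,y,105))).round(0).tolist() for y in(85,90,95,100,110,120)])
f=cv2.cvtColor(c["frame"],cv2.COLOR_BGR2GRAY)
v=int(px(c,W((-30,95,105)))[1])
for vv in(v-4,v,v+4): print(vv,"cols 150..340/4",f[vv,150:340:4].tolist())
E
python3 st.py
```

```text
[ 18.   19.9 -49.9 112.  -21.8 -45.5] [0.6114 0.1426 0.0756]
[[ 0.823 -0.189  0.535]
 [-0.102 -0.977 -0.188]
 [ 0.558  0.1   -0.824]]
0 [array([-30.7,  89.7,  70.3]), array([-22.8,  89.8,  75.6]), array([-15. ,  90. ,  80.9])]
0.02 [array([-41.8,  91.9,  86.8]), array([-34. ,  92.1,  92.1]), array([-26.1,  92.2,  97.4])]
expected top px for y=85,90,95,100,110,120: [[281.0, 230.0], [272.0, 230.0], [263.0, 231.0], [254.0, 231.0], [235.0, 232.0], [216.0, 232.0]]
226 cols 150..340/4 [193, 236, 237, 237, 231, 207, 207, 207, 208, 206, 207, 238, 238, 234, 178, 178, 141, 147, 150, 150, 151, 153, 150, 150, 180, 171, 179, 180, 179, 178, 178, 178, 169, 178, 144, 123, 180, 180, 179, 179, 178, 178, 177, 174, 176, 175, 60, 175]
230 cols 150..340/4 [194, 237, 237, 237, 230, 207, 207, 207, 207, 207, 205, 238, 238, 178, 179, 178, 146, 149, 151, 151, 152, 151, 152, 152, 134, 55, 59, 81, 81, 82, 81, 68, 54, 120, 131, 129, 123, 122, 123, 123, 123, 125, 125, 112, 176, 176, 59, 126]
234 cols 150..340/4 [193, 237, 237, 237, 201, 207, 207, 208, 210, 209, 206, 164, 174, 140, 142, 134, 149, 151, 151, 152, 153, 151, 153, 153, 140, 55, 55, 60, 61, 61, 61, 55, 55, 97, 131, 131, 129, 129, 127, 127, 127, 128, 129, 112, 173, 177, 57, 88]
```

The push force is a steady 2 N, and the peg's disc now spans columns 214–246, which puts the lock at about 27 mm. A few more millimetres, gently.

>>> apply_moves(moves=[[[0,-0.002,-0.0002],0],[[0,-0.002,-0.0002],0],[[0,-0.001,0],0],[[0,0,0],0]])

```text
time_s: 26.4
tcp_pos: [0.612, 0.1476, 0.0752]
ee_rot: [[0.824, -0.189, 0.535], [-0.102, -0.977, -0.187], [0.558, 0.1, -0.824]]
wrist_force: [0.1, -1.9, 0.8]
gripper_width: 0.006
gripper_force: 0.8
```

```bash
python3 log.py >/dev/null; python3 st.py
```

```text
0 [array([-30.9,  94.7,  69.9]), array([-23. ,  94.8,  75.2]), array([-15.1,  94.9,  80.5])]
0.02 [array([-42. ,  96.9,  86.3]), array([-34.1,  97. ,  91.6]), array([-26.2,  97.1,  96.9])]
expected top px for y=85,90,95,100,110,120: [[291.0, 229.0], [282.0, 230.0], [272.0, 230.0], [263.0, 230.0], [244.0, 231.0], [225.0, 231.0]]
225 cols 150..340/4 [193, 193, 193, 192, 213, 236, 237, 237, 206, 207, 207, 206, 206, 238, 238, 177, 139, 147, 150, 150, 151, 152, 150, 149, 179, 179, 180, 179, 179, 179, 178, 178, 178, 178, 178, 178, 130, 113, 180, 178, 178, 178, 178, 177, 177, 131, 175, 145]
229 cols 150..340/4 [192, 193, 192, 192, 217, 237, 237, 236, 207, 207, 207, 207, 208, 238, 238, 177, 146, 150, 151, 151, 153, 151, 151, 150, 142, 55, 59, 158, 158, 155, 154, 76, 54, 142, 142, 131, 130, 115, 122, 122, 122, 122, 123, 123, 120, 113, 175, 166]
233 cols 150..340/4 [193, 193, 192, 193, 224, 237, 237, 235, 208, 208, 209, 209, 168, 155, 161, 127, 150, 151, 151, 152, 153, 152, 152, 154, 139, 55, 55, 61, 60, 62, 61, 56, 55, 96, 129, 131, 131, 130, 131, 128, 126, 128, 127, 129, 117, 114, 176, 172]
```

The peg is now at y≈117, so the lock is about 32 mm out and well clear of the 18 mm needed. I'll back away from the peg and plan a more upright tool for the pull block.

>>> apply_moves(moves=[[[0,0.003,0],0],[[0,0.005,-0.003],0],[[0,0.003,-0.015],0],[[0,0,-0.025],0],[[0,0,-0.03],0]])

```text
time_s: 26.92
tcp_pos: [0.5725, 0.1477, 0.1326]
ee_rot: [[0.825, -0.191, 0.532], [-0.103, -0.976, -0.19], [0.556, 0.102, -0.825]]
wrist_force: [0.5, 0.7, 1.4]
gripper_width: 0.005
gripper_force: 0.0
```

>>> apply_moves(moves=[[[0.0,0,-0.035],0],[[0.01,0,-0.035],0],[[0.01,0,-0.035],0],[[0,0,-0.02],0],[[0,0,0],0]], hand=0.05)

```text
time_s: 27.33
tcp_pos: [0.5305, 0.1722, 0.2431]
ee_rot: [[0.817, -0.187, 0.546], [-0.103, -0.978, -0.182], [0.568, 0.092, -0.818]]
wrist_force: [0.2, 0.7, -0.4]
gripper_width: 0.3
gripper_force: 0.0
```

```bash
python3 log.py
cat > plan2.py <<'E'
from sim import *
from scan import W
q0=np.array(LG[-1][0]); wp=1.5; res=[]; print(desc(q0))
def world(q,d): return pose(q)[1].T@np.array(d)
for lean in(5,10,15,20):
    for yaw in(-8,20,60):
        print(lean,yaw,[round(min(ik(W((x,0,90))+.03*rot(lean,yaw,1)[:,2],rot(lean,yaw,1)@E('z',tn),s)[1] for s in(q0,np.array([30,10,-50,30,-50,30.]),np.array([30,10,-50,0,-50,-90.])) for tn in((yaw+8),)),3) for x in(-96,-186)])
for az in range(90,300,30):
  for el in(-60,-30,0,30):
    d=.04*np.array([np.cos(np.radians(az))*np.cos(np.radians(el)),np.sin(np.radians(az))*np.cos(np.radians(el)),np.sin(np.radians(el))])
    q=q0
    for k in range(22):
        q=step(q,world(q,d),0,wp); p,R=pose(q)
        if p[2]<.2: break
        a=R[:,2]; L=np.degrees(np.arccos(-a[2])); Y=np.degrees(np.arctan2(a[1],a[0]))
        res.append((L+k*.2,az,el,k+1,round(L,1),round(Y,1),p.round(3).tolist(),q.round(0).tolist()))
res.sort(key=lambda a:a[0])
for o in res[:12]: print(*o)
E
time python3 plan2.py
```

```text
[ 46.8   2.4 -43.2  52.6 -41.2  -5.9] [0.5305 0.1722 0.2431]
[[ 0.817 -0.187  0.546]
 [-0.103 -0.978 -0.182]
 [ 0.568  0.092 -0.818]]
(array([0.5305, 0.1722, 0.2431]), 'lean', 35.1, 'yaw', -18.4, array([ 46.8,   2.4, -43.2,  52.6, -41.2,  -5.9]))
5 -8 [np.float64(0.0), np.float64(0.0)]
5 20 [np.float64(0.0), np.float64(0.0)]
5 60 [np.float64(0.0), np.float64(0.0)]
10 -8 [np.float64(0.0), np.float64(0.0)]
10 20 [np.float64(0.0), np.float64(0.0)]
10 60 [np.float64(0.0), np.float64(0.0)]
15 -8 [np.float64(0.0), np.float64(0.0)]
15 20 [np.float64(0.0), np.float64(0.0)]
15 60 [np.float64(0.0), np.float64(0.0)]
20 -8 [np.float64(0.0), np.float64(0.041)]
20 20 [np.float64(0.0), np.float64(0.018)]
20 60 [np.float64(0.0), np.float64(0.0)]
31.027063606189344 210 0 17 27.8 -24.2 [0.229, -0.177, 0.244] [48.0, -53.0, -58.0, 27.0, -78.0, 27.0]
31.09246612233934 210 0 18 27.7 -24.1 [0.198, -0.201, 0.244] [39.0, -56.0, -57.0, 25.0, -76.0, 38.0]
31.151985974103106 210 0 16 28.2 -24.5 [0.254, -0.149, 0.244] [58.0, -51.0, -59.0, 28.0, -79.0, 18.0]
31.292465711730042 210 0 19 27.7 -24.1 [0.163, -0.221, 
[... 201 characters left out ...]
 0.244] [31.0, -64.0, -55.0, 23.0, -83.0, 49.0]
31.64761468293358 210 30 22 27.4 -29.6 [0.214, -0.187, 0.699] [51.0, -31.0, 11.0, 33.0, -122.0, 49.0]
31.691882961893175 210 0 21 27.7 -24.1 [0.094, -0.261, 0.244] [30.0, -69.0, -53.0, 22.0, -89.0, 53.0]
31.739817137151388 210 30 21 27.7 -29.7 [0.237, -0.162, 0.679] [60.0, -32.0, 6.0, 34.0, -123.0, 39.0]
31.789871563629504 210 0 22 27.6 -25.8 [0.065, -0.261, 0.25] [23.0, -69.0, -52.0, 21.0, -89.0, 59.0]
31.900642088547468 210 0 14 29.3 -24.6 [0.285, -0.09, 0.245] [76.0, -48.0, -59.0, 29.0, -85.0, -1.0]
31.963785793231974 210 30 20 28.2 -29.6 [0.253, -0.137, 0.658] [69.0, -33.0, 2.0, 34.0, -124.0, 30.0]
real	0m16.559s
user	0m16.871s
sys	0m0.113s
```

The model says a lean under about 15° works for the whole pull. Wherever the arm's plane lines up with the lean, joint 5's limit should force the tool upright, so I'll search pushes from the right-hand side.

```bash
cat > plan3.py <<'E'
from sim import *
q0=np.array(LG[-1][0]); wp=1.5; res=[]
def world(q,d): return pose(q)[1].T@np.array(d)
def goto(q,t,n=0):
    for _ in range(30):
        d=np.array(t)-pose(q)[0]; L=np.linalg.norm(d)
        if L<.004: break
        q=step(q,world(q,d*min(1,.038/L)),0,wp); n+=1
    return q,n
for wpt in((.5,-.25,.3),(.45,-.15,.25),(.42,-.35,.3)):
  q1,n=goto(q0,wpt); print(wpt,n,desc(q1))
  for az in range(60,331,30):
   for el in(-75,-45,-15,15):
    d=.04*np.array([np.cos(np.radians(az))*np.cos(np.radians(el)),np.sin(np.radians(az))*np.cos(np.radians(el)),np.sin(np.radians(el))])
    q=q1
    for k in range(16):
        q=step(q,world(q,d),0,wp); p,R=pose(q)
        if p[2]<.13 or np.hypot(p[0],p[1])<.25: break
        a=R[:,2]; L=np.degrees(np.arccos(-a[2])); Y=np.degrees(np.arctan2(a[1],a[0]))
        res.append((L+k*.4,wpt,az,el,k+1,round(L,1),round(Y,1),p.round(3).tolist(),q.round(0).tolist()))
res.sort(key=lambda a:a[0])
for o in res[:12]: print(*o)
E
time python3 plan3.py
```

```text
(0.5, -0.25, 0.3) 12 (array([ 0.5 , -0.25,  0.3 ]), 'lean', 35.2, 'yaw', -18.7, array([ -6. ,  -5.7, -32.6,  14.9, -29.5,  76. ]))
(0.45, -0.15, 0.25) 9 (array([ 0.45, -0.15,  0.25]), 'lean', 35.1, 'yaw', -18.4, array([  7.1, -13.6, -53.2,  39.7, -22.9,  40.5]))
(0.42, -0.35, 0.3) 15 (array([ 0.42, -0.35,  0.3 ]), 'lean', 35.4, 'yaw', -20.4, array([-24.3,  -5.7, -25.7,  -4. , -34.7, 106.9]))
22.585822366894707 (0.45, -0.15, 0.25) 150 -45 14 17.4 -8.0 [0.251, -0.037, 0.175] [69.0, -43.0, -61.0, 18.0, -69.0, 6.0]
23.520727461473896 (0.45, -0.15, 0.25) 150 -45 13 18.7 -8.4 [0.26, -0.047, 0.178] [60.0, -40.0, -61.0, 20.0, -63.0, 14.0]
24.441818487178985 (0.45, -0.15, 0.25) 150 -45 12 20.0 -9.0 [0.272, -0.057, 0.18] [51.0, -36.0, -61.0, 21.0, -56.0, 21.0]
25.385407264656653 (0.45, -0.15, 0.25) 150 -45 11 21.4 -9.8 [0.284, -0.065, 0.182] [44.0, -34.0, -61.0, 22.0, -52.0, 25.0]
26.339261525583932 (0.45, -0.15, 0.25) 150 -45 10 22.7 -10.8 [0.297, -0.073, 0.185] [39.0, -32.0, -61.0, 24.0, -48.0, 28.0]
26.9867012514417 (0.5, -0.25, 0.3) 120 -45 13 22.2 -13.7 [0.399, 0.031, 0.136] [38.0, -8.0, -61.0, 39.0, -28.0, 10.0]
27.300723011842585 (0.45, -0.15, 0.25) 150 -45 9 24.1 -11.8 [0.309, -0.08, 0.188] [35.0, -30.0, -61.0, 25.0, -44.0, 31.0]
27.761644224807142 (0.5, -0.25, 0.3) 120 -45 12 23.4 -13.3 [0.402, 0.004, 0.146] [34.0, -9.0, -61.0, 39.0, -27.0, 14.0]
28.269475220017 (0.45, -0.15, 0.25) 150 -45 8 25.5 -12.8 [0.322, -0.087, 0.191] [31.0, -28.0, -61.0, 27.0, -41.0, 32.0]
28.61107766371944 (0.5, -0.25, 0.3) 120 -45 11 24.6 -13.2 [0.406, -0.021, 0.155] [29.0, -10.0, -61.0, 40.0, -26.0, 18.0]
28.74659796509017 (0.45, -0.15, 0.25) 120 -45 10 25.1 -21.3 [0.386, 0.102, 0.14] [54.0, -6.0, -61.0, 44.0, -36.0, -10.0]
29.073991452228817 (0.45, -0.15, 0.25) 120 -45 9 25.9 -20.3 [0.393, 0.072, 0.154] [49.0, -8.0, -61.0, 44.0, -36.0, -4.0]
real	1m5.545s
user	1m5.905s
sys	0m0.140s
```

>>> apply_moves(moves=[[[-0.003,0.0367,0.001],0],[[-0.003,0.0367,0.001],0],[[-0.003,0.0367,0.001],0],[[-0.003,0.0367,0.001],0],[[-0.003,0.0367,0.001],0]])

```text
time_s: 27.75
tcp_pos: [0.4841, -0.0116, 0.2429]
ee_rot: [[0.821, -0.19, 0.539], [-0.101, -0.976, -0.19], [0.562, 0.102, -0.821]]
wrist_force: [1.2, -0.6, -0.3]
gripper_width: 0.56
gripper_force: 0.0
```

>>> apply_moves(moves=[[[-0.003,0.0367,0.001],0],[[-0.003,0.0367,0.001],0],[[-0.003,0.0367,0.001],0],[[-0.003,0.0367,0.001],0],[[-0.02,-0.006,0.004],0]])

```text
time_s: 28.17
tcp_pos: [0.4369, -0.1498, 0.2356]
ee_rot: [[0.817, -0.199, 0.541], [-0.11, -0.975, -0.193], [0.566, 0.098, -0.818]]
wrist_force: [1.6, 0.3, 0.6]
gripper_width: 0.574
gripper_force: 0.0
```

>>> apply_moves(moves=[[[-0.0376,-0.0118,0.007],0],[[-0.0376,-0.0118,0.007],0],[[-0.0376,-0.0118,0.007],0],[[-0.0376,-0.0118,0.007],0],[[-0.0376,-0.0118,0.007],0]])

```text
time_s: 28.58
tcp_pos: [0.343, -0.0999, 0.2]
ee_rot: [[0.877, -0.168, 0.45], [-0.122, -0.984, -0.13], [0.465, 0.059, -0.883]]
wrist_force: [0.0, -0.1, 1.4]
gripper_width: 0.578
gripper_force: 0.0
```

```bash
python3 log.py
cat > plan4.py <<'E'
from sim import *
from scan import W,PR
q0=np.array(LG[-1][0]); wp=1.5; res=[]; print(desc(q0))
def world(q,d): return pose(q)[1].T@np.array(d)
for az in range(60,241,30):
   for el in(-75,-45,-15):
    d=.04*np.array([np.cos(np.radians(az))*np.cos(np.radians(el)),np.sin(np.radians(az))*np.cos(np.radians(el)),np.sin(np.radians(el))])
    q=q0
    for k in range(12):
        q=step(q,world(q,d),0,wp); p,R=pose(q)
        if p[2]<.12 or np.hypot(p[0],p[1])<.25: break
        a=R[:,2]; L=np.degrees(np.arccos(-a[2])); Y=np.degrees(np.arctan2(a[1],a[0]))
        res.append((L+k*.4,az,el,np.round(world(q0,d),3).tolist(),k+1,round(L,1),round(Y,1),p.round(3).tolist(),q.round(0).tolist()))
res.sort(key=lambda a:a[0])
for o in res[:7]: print(*o)
E
python3 plan4.py
```

```text
[ 25.7 -25.  -61.3  31.7 -36.5  32.5] [ 0.343  -0.0999  0.2   ]
[[ 0.877 -0.168  0.45 ]
 [-0.122 -0.984 -0.13 ]
 [ 0.465  0.059 -0.883]]
(array([ 0.343 , -0.0999,  0.2   ]), 'lean', 27.9, 'yaw', -16.1, array([ 25.7, -25. , -61.3,  31.7, -36.5,  32.5]))
20.889994733929875 150 -45 [-0.036, -0.011, 0.012] 7 18.5 -12.2 [0.256, -0.038, 0.18] [71.0, -42.0, -61.0, 20.0, -70.0, 4.0]
21.753549507840606 120 -45 [-0.029, -0.023, 0.015] 9 18.6 -20.1 [0.295, 0.133, 0.126] [74.0, -11.0, -61.0, 27.0, -45.0, -13.0]
21.810371615040307 150 -45 [-0.036, -0.011, 0.012] 6 19.8 -12.2 [0.265, -0.049, 0.184] [61.0, -40.0, -61.0, 21.0, -64.0, 12.0]
21.95619724263624 120 -45 [-0.029, -0.023, 0.015] 8 19.2 -18.7 [0.304, 0.102, 0.141] [70.0, -15.0, -61.0, 27.0, -47.0, -8.0]
22.2936992453904 120 -45 [-0.029, -0.023, 0.015] 7 19.9 -17.4 [0.312, 0.072, 0.153] [65.0, -18.0, -61.0, 27.0, -48.0, -3.0]
22.72352180718493 150 -15 [-0.037, -0.014, -0.008] 8 19.9 -15.9 [0.255, 0.008, 0.18] [100.0, -46.0, -61.0, 18.0, -84.0, -22.0]
22.72504718164798 150 -45 [-0.036, -0.011, 0.012] 5 21.1 -12.5 [0.277, -0.059, 0.187] [52.0, -36.0, -61.0, 23.0, -58.0, 19.0]
```

>>> apply_moves(moves=[[[-0.03,-0.022,0.014],0],[[-0.03,-0.022,0.014],0],[[-0.03,-0.022,0.014],0],[[-0.03,-0.022,0.014],0],[[-0.03,-0.022,0.014],0]])

```text
time_s: 29.0
tcp_pos: [0.3001, 0.0132, 0.1797]
ee_rot: [[0.922, -0.162, 0.351], [-0.136, -0.986, -0.096], [0.361, 0.04, -0.932]]
wrist_force: [0.3, 0.3, -0.3]
gripper_width: 0.578
gripper_force: 0.0
```

>>> apply_moves(moves=[[[-0.03,-0.022,0.01],0],[[-0.03,-0.022,0.01],0],[[-0.03,-0.022,0.01],0]])

```text
time_s: 29.25
tcp_pos: [0.2516, 0.0918, 0.1628]
ee_rot: [[0.934, -0.164, 0.316], [-0.139, -0.985, -0.099], [0.328, 0.049, -0.943]]
wrist_force: [1.3, 1.3, -0.2]
gripper_width: 0.575
gripper_force: 0.0
```

```bash
python3 log.py
cat > chk2.py <<'E'
from sim import *
from scan import W,PR
q=np.array(LG[-1][0]); print(desc(q)); p,R=pose(q)
yy=R[:,1]; th=np.degrees(np.arctan2(-(R[:,0]@-PR[:,1]), yy@-PR[:,1])); print("tool-y vs press -y: turn needed",round(th,1))
for tn in (0,th):
  R2=R@E('z',tn)
  for x in(-96,-150,-186):
    t=W((x,0,90))+.037*R2[:,2]; b=min((ik(t,R2,s) for s in(q,np.array([30,10,-50,30,-50,30.]),np.array([20,10,-50,60,-30,0.]))),key=lambda a:a[1]); print(round(tn,1),x,round(b[1],4),b[0].round(0),"shift",(R2.T@(t-p)).round(4))
E
python3 chk2.py
```

```text
[ 91.  -27.3 -61.3  20.5 -63.9 -20.3] [0.2516 0.0918 0.1628]
[[ 0.934 -0.164  0.316]
 [-0.139 -0.985 -0.099]
 [ 0.328  0.049 -0.943]]
(array([0.2516, 0.0918, 0.1628]), 'lean', 19.4, 'yaw', -17.4, array([ 91. , -27.3, -61.3,  20.5, -63.9, -20.3]))
tool-y vs press -y: turn needed -0.4
0 -96 0.0 [ 22.  15. -53.  62. -14.  -1.] shift [ 0.2368 -0.0211  0.1954]
0 -150 0.0 [ 21.  11. -60.  73. -13. -12.] shift [ 0.1858 -0.0198  0.1777]
0 -186 0.0273 [ 29.   9. -61.  60. -15.  -6.] shift [ 0.1518 -0.0189  0.1659]
-0.4 -96 0.0 [ 22.  15. -53.  62. -14.  -0.] shift [ 0.237  -0.0194  0.1954]
-0.4 -150 0.0 [ 21.  11. -60.  73. -13. -11.] shift [ 0.1859 -0.0184  0.1777]
-0.4 -186 0.0274 [ 29.   9. -61.  60. -15.  -6.] shift [ 0.1519 -0.0178  0.1659]
```

The lean is down to 19°, and the fingers are square to the press. I'll simulate the approach and the whole pull from here, including what the limits do at the end.

```bash
cat > pull.py <<'E'
from sim import *
from scan import W,PR,V
q=np.array(LG[-1][0]); wp=1.5
world=lambda q,d: pose(q)[1].T@np.array(d)
L=lambda x:(PR.T@(x-[V[0],V[1],0])*1e3).round(1)
def goto(q,tf,stp):
    n=0
    for _ in range(40):
        p,R=pose(q); d=tf(R)-p; l=np.linalg.norm(d)
        if l<.002: break
        q=step(q,world(q,d*min(1,stp/l)),0,wp); n+=1
    return q,n
pre=lambda R:W((-96,0,97))+.037*R[:,2]+[0,0,.1]
q,n=goto(q,pre,.03); print("pre",n,desc(q),L(pose(q)[0]))
q,n=goto(q,lambda R:W((-96,0,97))+.037*R[:,2],.015); print("grasp",n,desc(q),L(pose(q)[0])); p,R=pose(q); g0=p-.037*R[:,2]
print("pull dir in tool",world(q,-PR[:,0]))
for k in range(24):
    p,R=pose(q); q=step(q,world(q,-.004*PR[:,0]),0,wp)
    if k%4==3: p,R=pose(q); print(k,desc(q)[2:],"grip pt",L(p-.037*R[:,2]))
E
python3 pull.py
```

```text
pre 11 (array([0.5384, 0.0602, 0.1622]), 'lean', 19.8, 'yaw', -17.3, array([ 31. ,   7.2, -38.1,  26.7, -34.2,  29.1])) [-83.6  -2.  162.2]
grasp 7 (array([0.5384, 0.0602, 0.0622]), 'lean', 19.8, 'yaw', -17.3, array([ 22.7,  14.7, -52.4,  59.9, -14.6,   1. ])) [-83.6  -2.   62.2]
pull dir in tool [-0.9422  0.0246 -0.3341]
3 (19.8, 'yaw', -17.3, array([ 22.7,  13.4, -54.6,  63. , -14.1,  -2.3])) grip pt [-112.    0.   97.]
7 (19.8, 'yaw', -17.3, array([ 22.8,  12.2, -56.7,  65.9, -13.8,  -5.4])) grip pt [-128.   -0.   97.]
11 (19.8, 'yaw', -17.3, array([ 23.1,  10.9, -58.7,  68.5, -13.7,  -8.2])) grip pt [-144.   -0.   97.]
15 (19.8, 'yaw', -17.3, array([ 23.5,   9.6, -60.6,  70.6, -13.6, -10.8])) grip pt [-160.   -0.   97.]
19 (19.6, 'yaw', -17.6, array([ 26.5,   8.3, -61.3,  66.2, -14.8,  -9.3])) grip pt [-173.8    1.2  100. ]
23 (19.3, 'yaw', -18.0, array([ 30.5,   7. , -61.3,  59.4, -16.7,  -6.2])) grip pt [-186.8    2.9  104.7]
```

>>> apply_moves(moves=[[[0.0248,-0.0015,0.0085],0],[[0.0248,-0.0015,0.0085],0],[[0.0248,-0.0015,0.0085],0],[[0.0248,-0.0015,0.0085],0],[[0.0248,-0.0015,0.0085],0]])

```text
time_s: 29.67
tcp_pos: [0.3749, 0.0793, 0.1624]
ee_rot: [[0.936, -0.158, 0.316], [-0.133, -0.986, -0.101], [0.327, 0.053, -0.943]]
wrist_force: [-0.0, 2.1, -0.0]
gripper_width: 0.575
gripper_force: 0.0
```

>>> apply_moves(moves=[[[0.0248,-0.0015,0.0085],0],[[0.0248,-0.0015,0.0085],0],[[0.0248,-0.0015,0.0085],0],[[0.0248,-0.0015,0.0085],0],[[0.0248,-0.0015,0.0085],0]])

```text
time_s: 30.08
tcp_pos: [0.5057, 0.063, 0.1622]
ee_rot: [[0.935, -0.164, 0.314], [-0.138, -0.985, -0.103], [0.326, 0.053, -0.944]]
wrist_force: [-0.4, 0.8, 0.1]
gripper_width: 0.575
gripper_force: 0.0
```

>>> apply_moves(moves=[[[0.02,0,0.007],0],[[0,0,0],0]])

```text
time_s: 30.25
tcp_pos: [0.5286, 0.0605, 0.1624]
ee_rot: [[0.934, -0.165, 0.315], [-0.14, -0.985, -0.103], [0.328, 0.052, -0.943]]
wrist_force: [0.5, -0.4, 0.8]
gripper_width: 0.575
gripper_force: 0.0
```

```bash
python3 log.py
python3 - <<'E'
from sim import *
from scan import W,PR,V
L=lambda x:(PR.T@(x-[V[0],V[1],0])*1e3).round(1)
q=np.array(LG[-1][0]); p,R=pose(q); print(desc(q),L(p))
c=cap("wrist")
print("pull top pred",px(c,W((-96,0,105))),"TCP",px(c,p),"grip pred",px(c,W((-96,0,90))))
for d in models.place_of(c,"pull_grip")[:1]: uv=np.array(d["at"])*[512,384]; print("pull",d["confidence"],uv,onz(c,uv,.09),L(onz(c,uv,.09)))
for d in models.cut_out(c,"pull_grip")[:1]:
    v,u=np.nonzero(d["region"]); print(d["confidence"],u.min(),u.max(),v.min(),v.max())
for d in models.place_of(c,"lock_grip")[:1]: uv=np.array(d["at"])*[512,384]; print("lock",d["confidence"],uv,L(onz(c,uv,.088)))
t=W((-96,0,94))+.037*R[:,2]; print("shift to grasp",R.T@(t-p), "pull dir",R.T@-PR[:,0])
E
```

```text
[ 31.8   6.4 -38.7  26.3 -35.   28.9] [0.5286 0.0605 0.1624]
[[ 0.934 -0.165  0.315]
 [-0.14  -0.985 -0.103]
 [ 0.328  0.052 -0.943]]
(array([0.5286, 0.0605, 0.1624]), 'lean', 19.4, 'yaw', -18.1, array([ 31.8,   6.4, -38.7,  26.3, -35. ,  28.9])) [-93.4  -3.1 162.4]
pull top pred [258.4246 227.2759] TCP [266.199  228.2172] grip pred [257.8652 226.2571]
pull 0.87 [252.1088 227.4816] [0.5262 0.0689 0.09  ] [-96.9   4.9  90. ]
0.85 209 297 161 242
lock 0.83 [118.5792 154.4064] [-31.8 117.   88. ]
shift to grasp [-0.0249 -0.0066  0.1005] pull dir [-0.9448  0.026  -0.3266]
```

The lock reads y=117 mm, so it is staying about 32 mm out. Going down partway over the pull block, then checking the centring.

>>> apply_moves(moves=[[[-0.012,-0.005,0],0],[[-0.013,-0.004,0.01],0],[[0,0,0.02],0],[[0,0,0.015],0],[[0,0,0],0]])

```text
time_s: 30.87
tcp_pos: [0.5153, 0.0677, 0.1097]
ee_rot: [[0.937, -0.162, 0.311], [-0.136, -0.985, -0.104], [0.323, 0.056, -0.945]]
wrist_force: [-0.0, -0.5, 0.3]
gripper_width: 0.575
gripper_force: 0.0
```

```bash
python3 log.py >/dev/null
cat > pc.py <<'E'
from sim import *
from scan import W,PR,V
L=lambda x:(PR.T@(x-[V[0],V[1],0])*1e3).round(1)
q=np.array(LG[-1][0]); p,R=pose(q); print(desc(q),L(p))
c=cap("wrist")
print("pull top pred y0",px(c,W((-96,0,105))),"y5",px(c,W((-96,5,105))),"TCP",px(c,p),"rear top edge",px(c,W((-86,0,105))),"front",px(c,W((-106,0,105))))
for d in models.place_of(c,"pull_grip")[:1]: uv=np.array(d["at"])*[512,384]; print("pull",d["confidence"],uv,L(onz(c,uv,.09)))
for d in models.cut_out(c,"pull_grip")[:1]:
    v,u=np.nonzero(d["region"]); print(d["confidence"],u.min(),u.max(),v.min(),v.max())
f=cv2.cvtColor(c["frame"],cv2.COLOR_BGR2GRAY)
for v in range(200,252,6): print(v,f[v,196:336:4].tolist())
t=W((-96,0,94))+.037*R[:,2]; print("shift to grasp",R.T@(t-p))
E
python3 pc.py
```

```text
(array([0.5153, 0.0677, 0.1097]), 'lean', 19.1, 'yaw', -18.6, array([ 31.7,   9.4, -46.5,  35.3, -25.9,  18.6])) [-107.5    2.2  109.7]
pull top pred y0 [268.7853 209.7159] y5 [261.0395 209.8925] TCP [266.2537 228.2228] rear top edge [268.4316 194.2232] front [269.1405 225.2699]
pull 0.71 [262.0928 211.6992] [-97.4   3.7  90. ]
0.85 207 314 121 231
200 [165, 162, 160, 162, 143, 230, 234, 229, 222, 240, 240, 240, 240, 240, 16, 40, 38, 36, 35, 33, 32, 240, 240, 240, 165, 223, 220, 212, 131, 147, 148, 133, 147, 148, 133]
206 [163, 163, 140, 95, 92, 137, 141, 135, 129, 170, 172, 240, 240, 240, 14, 42, 41, 38, 37, 35, 32, 240, 240, 241, 152, 223, 220, 213, 86, 85, 85, 86, 86, 85, 88]
212 [95, 95, 95, 93, 91, 137, 140, 136, 131, 171, 172, 172, 172, 171, 14, 42, 41, 39, 38, 37, 35, 171, 171, 169, 99, 134, 134, 128, 87, 87, 86, 86, 86, 86, 87]
218 [93, 97, 116, 95, 93, 135, 140, 136, 131, 175, 175, 173, 174, 205, 10, 35, 20, 40, 38, 33, 18, 170, 169, 175, 89, 164, 133, 127, 87, 85, 86, 86, 87, 87, 88]
224 [93, 95, 95, 94, 93, 136, 141, 136, 131, 170, 170, 183, 231, 171, 60, 23, 22, 20, 20, 21, 19, 221, 230, 172, 91, 132, 133, 127, 86, 85, 86, 87, 86, 86, 87]
230 [94, 94, 8, 6, 23, 31, 139, 136, 131, 122, 136, 120, 120, 117, 105, 106, 89, 87, 86, 89, 88, 88, 88, 87, 93, 132, 134, 129, 86, 23, 25, 7, 5, 78, 87]
236 [92, 5, 7, 11, 12, 10, 139, 136, 131, 91, 90, 88, 90, 89, 90, 89, 88, 87, 87, 87, 88, 91, 90, 88, 89, 132, 134, 128, 87, 10, 12, 10, 6, 7, 85]
242 [19, 6, 6, 12, 13, 10, 108, 135, 130, 89, 90, 90, 89, 89, 88, 88, 88, 88, 87, 89, 88, 87, 89, 86, 89, 131, 133, 129, 83, 9, 13, 11, 5, 7, 13]
248 [5, 6, 11, 12, 12, 8, 80, 135, 130, 88, 89, 88, 89, 89, 87, 87, 88, 88, 87, 86, 88, 87, 87, 87, 88, 130, 133, 128, 81, 9, 11, 14, 15, 9, 7]
shift to grasp [0.0058 0.001  0.0557]
```

The block's top spans columns 252–279, centred on the tool's plane (column 266). Lowering and gripping.

>>> apply_moves(moves=[[[0.003,0,0.01],0],[[0.003,0,0.015],0],[[0,0,0.015],0],[[0,0,0.01],0],[[0,0,0.005],0]])

```text
time_s: 31.43
tcp_pos: [0.5411, 0.0628, 0.0625]
ee_rot: [[0.935, -0.162, 0.316], [-0.137, -0.985, -0.102], [0.328, 0.052, -0.943]]
wrist_force: [0.9, -0.9, 0.7]
gripper_width: 0.572
gripper_force: 0.0
```

>>> apply_moves(moves=[[[0,0,0],0],[[0,0,0],0],[[0,0,0],0],[[0,0,0],0],[[0,0,0],0]], hand=0)

```text
time_s: 31.85
tcp_pos: [0.5414, 0.0633, 0.0633]
ee_rot: [[0.934, -0.162, 0.317], [-0.137, -0.985, -0.101], [0.329, 0.051, -0.943]]
wrist_force: [0.1, -0.8, -0.3]
gripper_width: 0.28
gripper_force: 0.0
```

>>> apply_moves(moves=[[[0,0,0],0],[[0,0,0],0],[[0,0,0],0]])

```text
time_s: 32.1
tcp_pos: [0.5408, 0.0608, 0.0633]
ee_rot: [[0.934, -0.166, 0.316], [-0.139, -0.985, -0.105], [0.328, 0.055, -0.943]]
wrist_force: [0.6, -5.3, 4.2]
gripper_width: 0.213
gripper_force: 29.7
```

```bash
python3 log.py; python3 -c "
from sim import *
from scan import PR
p,R=pose(np.array(LG[-1][0])); print(desc(np.array(LG[-1][0])),'pull dir',R.T@-PR[:,0]); s=r.sense(); print(s['gripper_width']*87,s['gripper_force'],s['wrist_force'])"
```

```text
[ 24.2  15.1 -50.9  54.7 -16.1   4.8] [0.5408 0.0608 0.0633]
[[ 0.934 -0.166  0.316]
 [-0.139 -0.985 -0.105]
 [ 0.328  0.055 -0.943]]
(array([0.5408, 0.0608, 0.0633]), 'lean', 19.4, 'yaw', -18.5, array([ 24.2,  15.1, -50.9,  54.7, -16.1,   4.8])) pull dir [-0.9445  0.0264 -0.3274]
18.545147712790044 29.67278765514493 [ 0.5647 -5.3276  4.1724]
```

The block is gripped (18.5 mm opening, 30 N). Drawing the carriage out along the press's -x.

>>> apply_moves(moves=[[[-0.0015,0,-0.0005],0],[[-0.003,0.0001,-0.001],0],[[-0.0038,0.0001,-0.0013],0],[[-0.0038,0.0001,-0.0013],0],[[-0.0038,0.0001,-0.0013],0]])

```text
time_s: 32.52
tcp_pos: [0.5246, 0.0632, 0.0633]
ee_rot: [[0.934, -0.166, 0.316], [-0.139, -0.985, -0.105], [0.329, 0.054, -0.943]]
wrist_force: [2.0, -5.5, 3.8]
gripper_width: 0.211
gripper_force: 29.7
```

>>> apply_moves(moves=[[[-0.0047,0.0001,-0.0016],0],[[-0.0047,0.0001,-0.0016],0],[[-0.0047,0.0001,-0.0016],0],[[-0.0047,0.0001,-0.0016],0],[[-0.0047,0.0001,-0.0016],0]])

```text
time_s: 32.93
tcp_pos: [0.5001, 0.0666, 0.0633]
ee_rot: [[0.934, -0.166, 0.317], [-0.139, -0.985, -0.106], [0.33, 0.055, -0.943]]
wrist_force: [2.2, -7.3, 3.4]
gripper_width: 0.212
gripper_force: 29.7
```

>>> apply_moves(moves=[[[-0.0047,0.0001,-0.0016],0],[[-0.0047,0.0001,-0.0016],0],[[-0.0047,0.0001,-0.0016],0],[[-0.0047,0.0001,-0.0016],0],[[0,0,0],0]])

```text
time_s: 33.35
tcp_pos: [0.4799, 0.0695, 0.0632]
ee_rot: [[0.934, -0.165, 0.317], [-0.139, -0.985, -0.105], [0.33, 0.054, -0.943]]
wrist_force: [-3.5, -6.1, 7.0]
gripper_width: 0.215
gripper_force: 29.7
```

```bash
python3 log.py
cat > pp.py <<'E'
from sim import *
from scan import W,PR,V
L=lambda x:(PR.T@(x-[V[0],V[1],0])*1e3).round(1)
q=np.array(LG[-1][0]); p,R=pose(q); print(desc(q),"TCP",L(p),"pad",L(p-.037*R[:,2]),'pull dir',R.T@-PR[:,0],"up",R[2])
s=r.sense(); print(s['gripper_width']*87,s['gripper_force'],s['wrist_force'])
for n,z in(("top",.09),("scene",.09)):
    c=cap(n)
    for t,zz in(("pull_grip",.09),("nest",.045),("phone",.045),("lock_grip",.088)):
        for d in models.place_of(c,t)[:1]: uv=np.array(d["at"])*[512,384]; print(n,t,round(d["confidence"],2),L(onz(c,uv,zz)))
E
python3 pp.py
```

```text
[ 25.5  10.1 -59.2  64.9 -14.8  -7. ] [0.4799 0.0695 0.0632]
[[ 0.934 -0.165  0.317]
 [-0.139 -0.985 -0.105]
 [ 0.33   0.054 -0.943]]
(array([0.4799, 0.0695, 0.0632]), 'lean', 19.5, 'yaw', -18.4, array([ 25.5,  10.1, -59.2,  64.9, -14.8,  -7. ])) TCP [-142.9   -1.    63.2] pad [-155.     1.2   98.1] pull dir [-0.9441  0.0261 -0.3286] up [ 0.3296  0.0545 -0.9426]
18.708873929900257 29.652476515620947 [-3.5195 -6.1129  6.9731]
top pull_grip 0.31 [-31.  108.4  90. ]
top nest 0.47 [-57.7   1.4  45. ]
top phone 0.94 [-262.1 -125.9   45. ]
top lock_grip 0.41 [-26.6 110.7  88. ]
scene pull_grip 0.92 [-166.3    1.2   90. ]
scene phone 0.71 [-211.6   46.8   45. ]
scene lock_grip 0.39 [-35.4 116.2  88. ]
```

61 mm out, and the carriage is following. The last stretch goes slower, watching for the stop.

>>> apply_moves(moves=[[[-0.0038,0.0001,-0.0013],0],[[-0.0038,0.0001,-0.0013],0],[[-0.0038,0.0001,-0.0013],0],[[-0.0038,0.0001,-0.0013],0],[[-0.0038,0.0001,-0.0013],0]])

```text
time_s: 34.27
tcp_pos: [0.4607, 0.0722, 0.0633]
ee_rot: [[0.934, -0.166, 0.316], [-0.14, -0.985, -0.106], [0.328, 0.055, -0.943]]
wrist_force: [2.2, -5.1, -0.5]
gripper_width: 0.208
gripper_force: 29.7
```

```bash
python3 log.py >/dev/null; python3 pp.py | head -2
```

```text
(array([0.4607, 0.0722, 0.0633]), 'lean', 19.4, 'yaw', -18.6, array([ 26.8,   8.6, -61.2,  65.8, -15.1,  -9.3])) TCP [-162.3   -1.    63.3] pad [-174.4    1.3   98.2] pull dir [-0.9446  0.027  -0.3272] up [ 0.3283  0.055  -0.943 ]
18.134204247874504 29.726683627814054 [ 2.1624 -5.0567 -0.4813]
```

>>> apply_moves(moves=[[[-0.0042,0.0005,-0.0003],0],[[-0.0042,0.0005,-0.0003],0],[[-0.0042,0.0005,-0.0003],0]])

```text
time_s: 35.02
tcp_pos: [0.4508, 0.0737, 0.0636]
ee_rot: [[0.937, -0.168, 0.305], [-0.141, -0.984, -0.107], [0.318, 0.057, -0.946]]
wrist_force: [27.7, -11.5, -27.6]
gripper_width: 0.211
gripper_force: 30.3
```

>>> apply_moves(moves=[[[-0.003,0.0003,0],0],[[-0.003,0.0003,0],0]])

```text
time_s: 35.18
tcp_pos: [0.4482, 0.074, 0.0643]
ee_rot: [[0.938, -0.17, 0.302], [-0.143, -0.984, -0.11], [0.316, 0.06, -0.947]]
wrist_force: [27.7, -13.6, -26.2]
gripper_width: 0.213
gripper_force: 30.2
```

```bash
python3 log.py >/dev/null; python3 pp.py | head -2
```

```text
(array([0.4482, 0.074 , 0.0643]), 'lean', 18.8, 'yaw', -20.1, array([ 30.7,   7.8, -61.1,  58.7, -17. ,  -6. ])) TCP [-174.9   -0.9   64.3] pad [-186.6    1.5   99.4] pull dir [-0.9488  0.0309 -0.3146] up [ 0.3159  0.0605 -0.9469]
18.52366228430699 30.239432431262685 [ 27.6511 -13.6037 -26.2383]
```

A firm +28 N resistance after about 93 mm of tool travel says the carriage is at its stop. Letting go.

>>> apply_moves(moves=[[[0,0,0],0],[[0,0,0],0],[[0,0,0],0],[[0,0,0],0],[[0,0,0],0]], hand=0.05)

```text
time_s: 36.1
tcp_pos: [0.4473, 0.0774, 0.0652]
ee_rot: [[0.938, -0.163, 0.305], [-0.138, -0.985, -0.102], [0.317, 0.054, -0.947]]
wrist_force: [-0.3, -0.2, 0.6]
gripper_width: 0.5
gripper_force: 0.0
```

```bash
python3 log.py >/dev/null; python3 pp.py
```

```text
(array([0.4473, 0.0774, 0.0652]), 'lean', 18.8, 'yaw', -18.5, array([ 30.8,   7.6, -61.2,  58.9, -16.6,  -6. ])) TCP [-176.3    2.3   65.2] pad [-188.     4.5  100.3] pull dir [-0.9483  0.0234 -0.3165] up [ 0.3173  0.0537 -0.9468]
43.50023763962971 0.0 [-0.301  -0.2025  0.6217]
top pull_grip 0.78 [-192.3    2.8   90. ]
top nest 0.73 [-88.5  -7.   45. ]
top phone 0.71 [-271.6 -135.6   45. ]
top lock_grip 0.43 [-23.5 111.2  88. ]
scene pull_grip 0.54 [-195.3   -1.3   90. ]
scene nest 0.46 [-110.4  -10.5   45. ]
scene phone 0.76 [-104.7  -17.7   45. ]
scene lock_grip 0.55 [-27.3 116.9  88. ]
```

>>> apply_moves(moves=[[[0.0032,0.0005,-0.0095],0],[[0.0048,0.0008,-0.0142],0],[[0.0064,0.001,-0.019],0],[[0.0064,0.001,-0.019],0],[[0.0064,0.001,-0.019],0]])

```text
time_s: 37.02
tcp_pos: [0.447, 0.0777, 0.1509]
ee_rot: [[0.939, -0.163, 0.304], [-0.138, -0.985, -0.102], [0.316, 0.054, -0.947]]
wrist_force: [0.5, -1.0, -0.0]
gripper_width: 0.574
gripper_force: 0.0
```

>>> apply_moves(moves=[[[0.008,0.0015,-0.028],0],[[0.008,0.0015,-0.028],0],[[0.008,0.0015,-0.028],0],[[0.008,0.0015,-0.028],0],[[0,0,0],0]])

```text
time_s: 37.43
tcp_pos: [0.4451, 0.0807, 0.2734]
ee_rot: [[0.935, -0.163, 0.315], [-0.139, -0.986, -0.096], [0.326, 0.046, -0.944]]
wrist_force: [1.3, -0.3, 0.8]
gripper_width: 0.574
gripper_force: 0.0
```

```bash
python3 log.py >/dev/null
python3 - <<'E'
from sim import *
from scan import W,PR,V
L=lambda x:(PR.T@(x-[V[0],V[1],0])*1e3).round(1)
print(desc(np.array(LG[-1][0])),r.sense()["time_s"])
for n in("wrist","scene","top"):
    c=cap(n)
    for t,zz in(("pull_grip",.09),("nest",.045),("phone",.045),("lock_grip",.088),("tape",.035),("tin",.035)):
        for d in models.place_of(c,t)[:3]: uv=np.array(d["at"])*[512,384]; print(n,t,round(d["confidence"],2),uv.round(0),L(onz(c,uv,zz)))
    if n=="wrist":
        f=cv2.cvtColor(c["frame"],cv2.COLOR_BGR2GRAY); u0,v0=px(c,W((-186,2,105))); print("block top pred (out 90)",u0,v0,"edges front/rear",px(c,W((-196,2,105)))[1],px(c,W((-176,2,105)))[1])
        if 0<u0<511: print(f[max(0,int(v0)-40):int(v0)+40:3,int(u0)].tolist(),max(0,int(v0)-40))
        for x in(-90,-85,-80): print("nest rear rim px for shift",x,px(c,W((81+x,0,53))))
    if n=="top":
        f=cv2.cvtColor(c["frame"],cv2.COLOR_BGR2GRAY)
        for x in(-90,-80): print("rear rim",x,px(c,W((81+x,0,53))),"phone",px(c,W((x,0,54))))
        u,v=px(c,W((-9,0,53))).astype(int); print([int(a) for a in f[v-14:v+14,u]],v-14)
E
```

```text
(array([0.4451, 0.0807, 0.2734]), 'lean', 19.2, 'yaw', -16.9, array([ 42.9,  -7.8, -33.8,  20.1, -55.7,  28. ])) 37.4333
wrist pull_grip 0.63 [261. 230.] [-193.1    2.1   90. ]
wrist phone 0.87 [237. 277.] [-257.6   34.2   45. ]
wrist phone 0.7 [162.  98.] [-15.  131.3  45. ]
wrist phone 0.67 [260. 153.] [-91.8   0.9  45. ]
wrist lock_grip 0.61 [161.  98.] [-30.4 120.4  88. ]
wrist tape 0.68 [337. 146.] [ -81.8 -108.5   35. ]
wrist tape 0.6 [259.  99.] [-13.3   0.1  35. ]
wrist tin 0.83 [186. 170.] [-112.4  102.1   35. ]
block top pred (out 90) 261.92120205648405 225.1487451344816 edges front/rear 233.82765323075728 216.4900773559198
[155, 150, 151, 150, 151, 152, 140, 31, 156, 156, 156, 8, 18, 18, 18, 18, 18, 115, 115, 114, 114, 114, 115, 114, 114, 67, 150] 185
nest rear rim px for shift -90 [259.0383  91.0215]
nest rear rim px for shift -85 [258.956   87.3613]
nest rear rim px for shift -80 [258.8738  83.7048]
scene pull_grip 0.74 [286. 174.] [-199.8   -9.3   90. ]
scene nest 0.55 [384. 241.] [-131.9  356.4   45. ]
scene phone 0.85 [300. 182.] [-225.1   36.2   45. ]
scene phone 0.8
[... 384 characters left out ...]
]
top nest 0.55 [221. 194.] [-88.8 -12.   45. ]
top phone 0.84 [248. 261.] [-266.8 -121.4   45. ]
top phone 0.79 [196. 252.] [-265.3   29.    45. ]
top phone 0.62 [217. 197.] [-97.8   0.3  45. ]
top lock_grip 0.6 [223. 168.] [-20.1  -6.9  88. ]
top lock_grip 0.51 [182. 163.] [-24.6 111.3  88. ]
top tape 0.75 [257. 197.] [ -77.7 -115.8   35. ]
top tape 0.59 [217. 195.] [-91.2   2.1  35. ]
top tin 0.48 [183. 194.] [-105.7   98.9   35. ]
rear rim -90 [221.8535 166.8709] phone [216.9743 193.7542]
rear rim -80 [222.4472 163.5796] phone [217.5795 190.3998]
[103, 104, 103, 105, 106, 107, 106, 104, 104, 105, 102, 103, 103, 105, 104, 128, 128, 109, 78, 110, 159, 177, 137, 121, 122, 123, 122, 125] 152
```

The block's top spans rows 218–233 in the wrist image, and the 90 mm stop predicts 216.5–233.8. The phone shows in its nest at x≈-92, the lock is still at about y 117–120, the tin and tape read about where they were, and the robot is clear. Handing in.

```bash
python3 -c "
from station import r
print(r.finish_job())"
```

```text
the job is handed in; nothing more can be done
None
```

The job is handed in, with no verdict returned: the lock was pushed out about 32 mm, then the carriage was drawn out to its stop with the phone in its nest; I let go and left the robot clear at about 37 of the 48 s.

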